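# Set out the fixture screws in the holders of their size

## Task

Get the screws ready for bolting down the fixture: stand each of the four black socket screws, head down as it is now, in the pocket of the aluminium holder of its size - the largest screw in the largest holder, the two middle ones in the two middle holders (one each), the smallest in the smallest. Leave the two silver couplers standing where they are, and let go of everything at the end.

Things in the scene. Friction and masses are not known exactly. Their poses are not given: they have to be found in the camera images.
- screw_large: The largest black socket-head screw, standing upright on its head: 76 mm tall in all, the head at the bottom 24 mm across and 16 mm high, the round shank above it about 16 mm thick, its end on top. It can be gripped by the upper part of the shank from any side. Origin at the centre of the underside of the head; z points up along the shank.
- screw_mid_a: A middle-sized black socket-head screw, standing upright on its head: 57 mm tall in all, the head at the bottom 18 mm across and 12 mm high, the round shank above it about 12 mm thick, its end on top. It can be gripped by the upper part of the shank from any side. Origin at the centre of the underside of the head; z points up along the shank. There are two alike; either mid screw may go in either mid holder, one in each.
- screw_mid_b: A middle-sized black socket-head screw, standing upright on its head: 57 mm tall in all, the head at the bottom 18 mm across and 12 mm high, the round shank above it about 12 mm thick, its end on top. It can be gripped by the upper part of the shank from any side. Origin at the centre of the underside of the head; z points up along the shank. There are two alike; either mid screw may go in either mid holder, one in each.
- screw_small: The smallest black socket-head screw, standing upright on its head: 45 mm tall in all, the head at the bottom 15 mm across and 10 mm high, the round shank above it about 10 mm thick, its end on top. It can be gripped by the upper part of the shank from any side. Origin at the centre of the underside of the head; z points up along the shank.
- holder_large: The largest round turned aluminium holder, fixed to the bench: a low cup 62 mm across and 28 mm high with a round pocket 48 mm wide and 8 mm deep, open at the top; the pocket's flat dark floor is 20 mm above the bench. Origin at the centre of its underside on the bench; z up.
- holder_mid_a: A middle-sized round turned aluminium holder, fixed to the bench: a low cup 49 mm across and 20 mm high with a round pocket 37 mm wide and 8 mm deep, open at the top; the pocket's flat dark floor is 12 mm above the bench. Origin at the centre of its underside on the bench; z up. There are two alike; either mid screw may go in either mid holder, one in each.
- holder_mid_b: A middle-sized round turned aluminium holder, fixed to the bench: a low cup 49 mm across and 20 mm high with a round pocket 37 mm wide and 8 mm deep, open at the top; the pocket's flat dark floor is 12 mm above the bench. Origin at the centre of its underside on the bench; z up. There are two alike; either mid screw may go in either mid holder, one in each.
- holder_small: The smallest round turned aluminium holder, fixed to the bench: a low cup 41 mm across and 12 mm high with a round pocket 31 mm wide and 8 mm deep, open at the top; the pocket's flat dark floor is 4 mm above the bench. Origin at the centre of its underside on the bench; z up.
- coupler_a: Hydraulic quick coupler, silver with a brass-coloured foot, standing upright: 65 mm tall, 25 mm across. To be left where it stands. Origin at the centre of its underside; z up.
- coupler_b: Hydraulic quick coupler, silver with a brass-coloured foot, standing upright: 65 mm tall, 25 mm across. To be left where it stands. Origin at the centre of its underside; z up.
Things that resemble listed ones, but are neither listed nor needed, are in the scene too. What is shaped like the screw_large but pink or red is not meant.

How it is judged:
By the outcome, as a careful person would: the job done as asked, in the order asked, and still so for the second after the job is handed in, with the robot touching nothing.
It also fails if it takes over 104 s, if anything falls off the work surface, if the arm or the gripper's body presses on something with over 40 N, if the wrist force passes 120 N, or if a joint passes its speed limit or range.

## Robot

A 6-joint arm with a two-finger parallel gripper is mounted at the origin on the work surface; the furniture and walls round the work are solid. World frame = base frame: x ahead of the robot, y to its left, z up, the work surface at z = 0. Lengths are in m, angles in degrees, forces in N, time in s.
With the tool pointing down it reaches from about 0.4 to 0.825 m from the base axis. Payload 7 kg.
Tool frame: the origin (TCP) lies midway between the tips of the shut fingers; the grasp point (between the pads) lies 19 mm behind it (r.grasp_offset is the distance from the TCP to the grasp point, in m); z points along the fingers, x is the direction in which the jaws open and shut, and the axes are right-handed (so a half turn about z gives the same grasp; the last joint's range is limited). The gripper opens to 88 mm and grips with 3 to 60 N. Pads are 19 mm wide; open, the fingers measure 130 mm over their backs; the gripper's body (78 mm by 193 mm) begins 47 mm behind the grasp point.
Start: joints at [88.757, 20.546, 0.682, 0, -70.136, -16.507], TCP at [0.206, 0.643, 0.227] pointing down, gripper open.
Joint ranges: [-176.03, 176.03], [-82.01, 121.73], [-58.28, 71.71], [-173.87, 95.51], [-174.79, -0.11], [-173.66, 173.66]. Speed limits (degrees/s): [136.94, 136.94, 172.46, 180, 180, 180].

## Interface

Orientations are given as [roll, pitch, yaw] about the fixed x, y, z axes, in that order (R = Rz(yaw) Ry(pitch) Rx(roll)).
In Python, from plant import r gives the robot as it stands.
- The arm moves only by the tool step_arm, never from a script. Its argument "deltas" is a list of rows, each a list of 7 numbers: the turn, a rotation vector about the tool's x, y, z in rad, then the shift along the tool's x, y, z in mm, then the opening, from -1 (shut) to 1 (fully open), so that 0 is half open. In form: [[ax, ay, az, x, y, z, grip], ...]. A call has 1 to 10 rows; each row shifts and turns the pose as measured when the row begins, along the tool's axes as they then stand; what a row does not reach is not made up. A row lasts 1/10 s, in which the tool goes at most 50 mm and 8.59 degrees, less where a joint would pass 70% of its speed; a pose out of reach is approached as far as the arm can. A call with a gripper value outside its range is refused whole. The fingers move at their own pace and stop on an object; "squeeze" is the grip in N (left out, the last holds). Time passes only in rows, so rows that do not move let the fingers close. It gives the time, the measured TCP pose, the force and the opening at its end, in the units of the state.
- r.get_state(): the state, without advancing time (a new reading comes with each control period).
- r.capture(name): name is "scene" or "top" or "wrist"; returns the picture (480x640x3 uint8, red, green, blue); there is no depth.
- r.camera_info(name): a dict with "vertical_fov" (degrees; the focal length in pixels is half the picture's height over the tangent of half this angle, whatever the lens; pixels are square), "cx", "cy" (the principal point, pixels), "k1" (the pictures are not rectified: a ray, as slopes to the right and down, at radius r is drawn at 1 + k1 r^2 times it, then the intrinsics apply), "view" (4x4, takes a point from world to camera coordinates). Camera axes: x right, y down, z forward; pixel columns grow to the right and rows downward; lengths in m; the calibration is good to about 2 mm. A picture is of the moment at which its call begins: read the wrist's pose just before it. camera_info takes no time and is no camera call; for the wrist camera it gives the pose at the moment of the call.
- r.close_job(): hands the job in, once; it reports no verdict.
The state is a dict: "time_s": time; "joints": joint angles; "qd": joint speeds; "joint_torque": joint torques, N m; "tcp_pos": TCP position; "eef_rot": TCP orientation; "contact_force": force on the tool from outside, world axes, zero at the start; "moment": the same for the moment, N m; "gripper_width": finger opening in m.
Only numpy, scipy, OpenCV 4.12 (cv2) and the standard library are available. Lean on these libraries where they do the work, as an engineer would, in place of code of your own. Each camera call takes 0.05 s, during which the arm holds its last target.

## Working session

There is one attempt and no reset: what is moved stays moved. The work goes in short steps, Python scripts to look and compute and a tool call to move; the robot and the scene stay as the last step left them, time stands still between calls to the robot, and variables do not carry over. Pictures are saved under pics/ and viewed, and the job is handed in when it is done.

Besides the shell and the picture viewer there is one more tool, called after "Call:" by a JSON object that holds its "api" and its "payload", one argument or row to a line. step_arm: Moves the arm, as the interface text tells. Its arguments: {"type":"object","properties":{"deltas":{"type":"array","items":{"type":"array","items":{"type":"number"}}},"squeeze":{"type":"number"}},"required":["deltas"]}

```bash
ls; mkdir -p pics
python3 - <<'E'
from plant import r
import cv2
print(r.get_state())
for n in("scene","top","wrist"):
    i=r.camera_info(n); print(n,i)
    cv2.imwrite(f"pics/{n}0.png",r.capture(n)[:,:,::-1])
E
```

```text
pics
{'time_s': 0.0, 'joints': array([ 8.87559683e+01,  2.05911934e+01,  6.33889725e-01, -2.14288783e-02,
       -7.01354071e+01, -1.65081382e+01]), 'qd': array([-0.00026509, -0.0069226 , -0.07052089,  0.01313834,  0.0279244 ,
       -0.06475982]), 'joint_torque': array([-1.27164363e-03, -5.82710016e+01,  2.93047893e+01,  6.99743852e+00,
        6.81135280e-03, -1.60322097e-04]), 'tcp_pos': array([0.20566227, 0.64239106, 0.22562218]), 'eef_rot': array([-1.79992967e+02, -9.46138579e-02, -1.07759473e+02]), 'contact_force': array([-0.26591699,  0.39993389, -0.11253718]), 'moment': array([-0.05932576, -0.01837873,  0.00273668]), 'gripper_width': 0.08767313895310812}
scene {'vertical_fov': 53.66566906946034, 'cx': 317.3066780741422, 'cy': 229.85915895324584, 'k1': 0.019461923820086716, 'view': array([[ 0.46416733, -0.88574493, -0.00214769, -0.34519148],
       [-0.4486265 , -0.23300694, -0.86281054,  0.24960717],
       [ 0.76372963,  0.40145198, -0.50552286,  0.60855454],
       [ 0.        ,  0.        ,  0.        ,  1.        ]])}
top {'vertical_fov': 42.163902712054366, 'cx': 310.15777346815446, 'cy': 231.31516683800243, 'k1': -0.17377938872786777, 'view': array([[ 0.01439672, -0.99972214,  0.01866478, -0.14686939],
       [-0.9858349 , -0.01731131, -0.16682288,  0.52527496],
       [ 0.16709964, -0.01599869, -0.9858102 ,  1.06477737],
       [ 0.        ,  0.        ,  0.        ,  1.        ]])}
wrist {'vertical_fov': 59.58913102163802, 'cx': 317.4273425783012, 'cy': 244.16786925046742, 'k1': 0.0213206522502338, 'view': array([[-0.30537775, -0.95223008,  0.00152097,  0.67410749],
       [-0.91795864,  0.2948109 ,  0.26540247, -0.03241934],
       [-0.25317261,  0.07965182, -0.96413651,  0.39120312],
       [ 0.        ,  0.        ,  0.        ,  1.        ]])}
```

View pics/scene0.png

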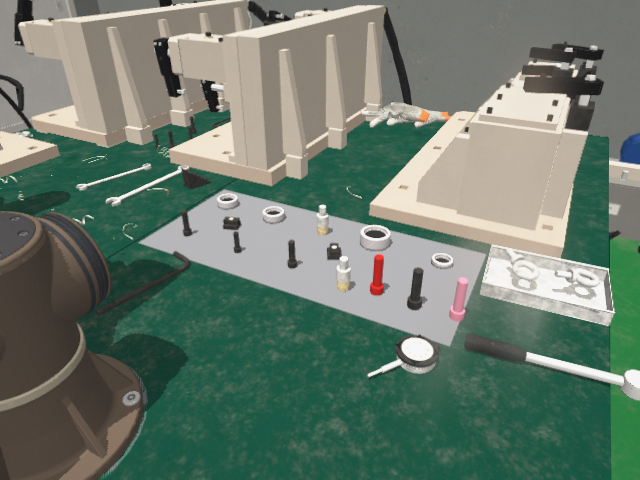

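View pics/top0.png

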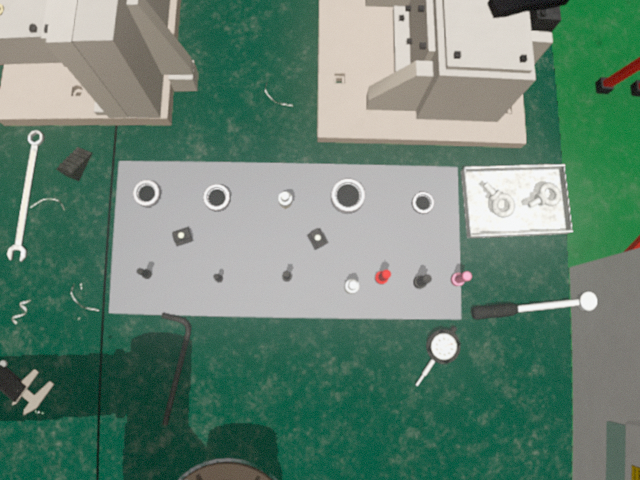

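View pics/wrist0.png

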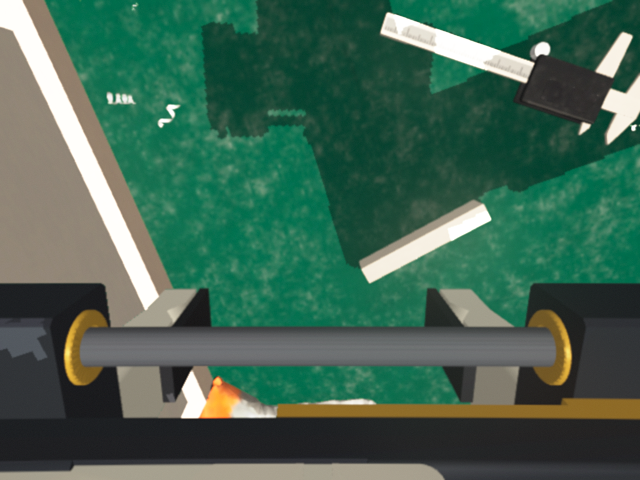

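```bash
cat > h.py <<'E'
import numpy as np,cv2
def K(i):
    f=240/np.tan(np.radians(i['vertical_fov']/2)); return f
def p2w(i,uv,z):
    f=K(i); d=np.array([(uv[0]-i['cx'])/f,(uv[1]-i['cy'])/f]); s=d.copy()
    for _ in range(20): s=d/(1+i['k1']*(s@s))
    R=i['view'][:3,:3];t=i['view'][:3,3]
    c=-R.T@t; v=R.T@np.array([s[0],s[1],1]); return c+v*(z-c[2])/v[2]
def w2p(i,p):
    f=K(i); q=i['view'][:3,:3]@np.array(p)+i['view'][:3,3]; s=q[:2]/q[2]
    s=s*(1+i['k1']*(s@s)); return s*f+[i['cx'],i['cy']]
E
python3 - <<'E'
import cv2
t=cv2.imread('pics/top0.png'); s=cv2.imread('pics/scene0.png')
cv2.imwrite('pics/t1.png',cv2.resize(t[155:315,105:305],(800,640),interpolation=cv2.INTER_CUBIC)[:600])
cv2.imwrite('pics/t2.png',cv2.resize(t[165:315,275:475],(800,600),interpolation=cv2.INTER_CUBIC))
cv2.imwrite('pics/s1.png',cv2.resize(s[180:330,140:340],(800,600),interpolation=cv2.INTER_CUBIC))
cv2.imwrite('pics/s2.png',cv2.resize(s[190:340,290:490],(800,600),interpolation=cv2.INTER_CUBIC))
E
```

```text
(no output)
```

View pics/t1.png

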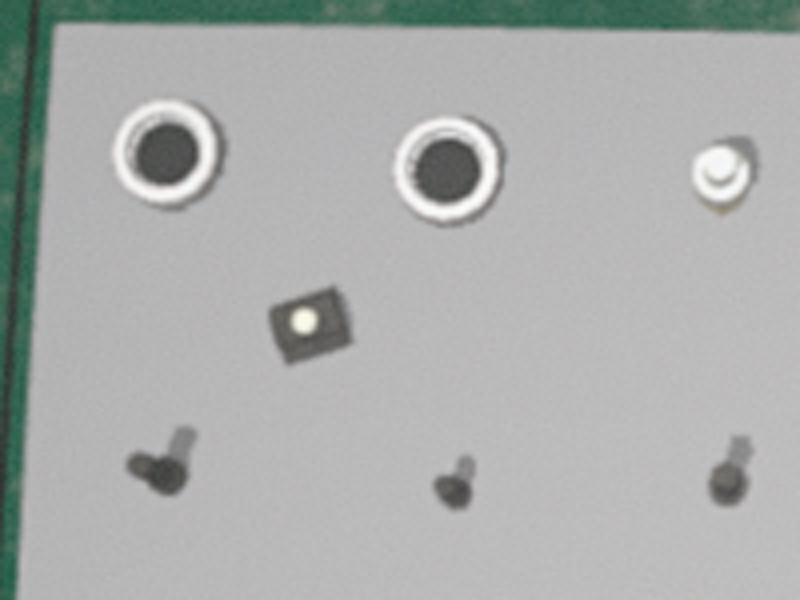

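View pics/t2.png

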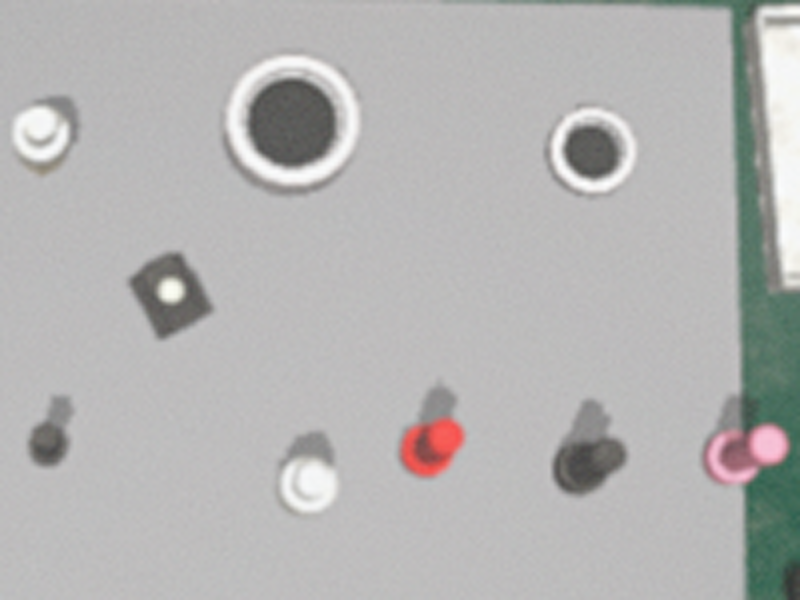

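View pics/s1.png

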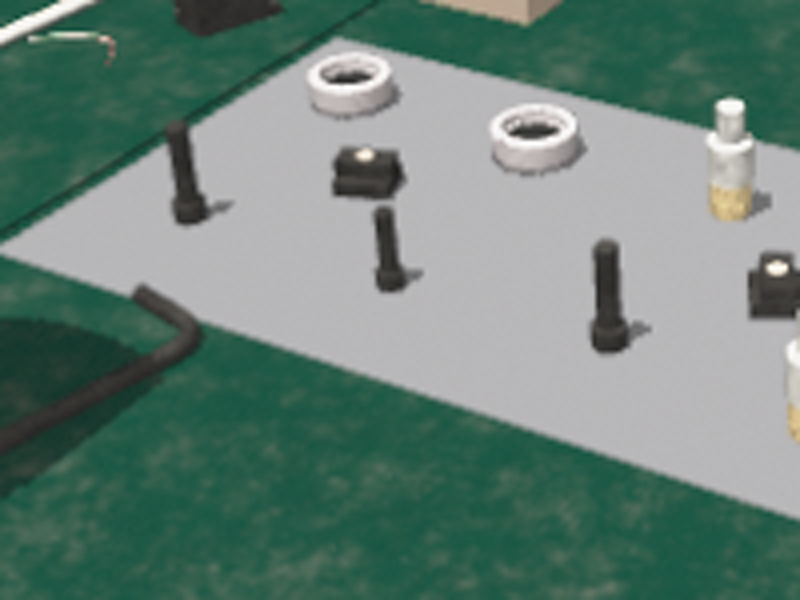

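View pics/s2.png

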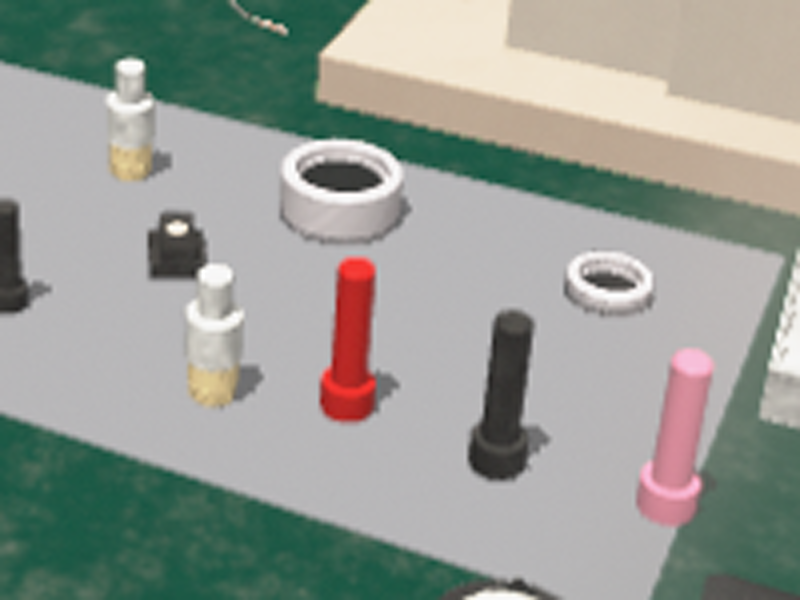

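Run:
```python
from h import *
from plant import r
i=r.camera_info('top');s=r.camera_info('scene')
np.set_printoptions(precision=4,suppress=True)
T={'midL':((147.5,273.5),(139.5,271),.010,.057),'small':((219,278),(215.8,276.8),.008,.045),'midR':((286.8,277),(287,274.5),.010,.057),'large':((420,281.8),(427,278.8),.014,.076)}
# scene crops: s1 off(140,180) ; s2 off(290,190): top centres
S={'midL':((178,127),(140,180),.057),'small':((385,212),(140,180),.045),'midR':((606,245),(140,180),.057),'large':((515,320),(290,190),.076)}
for k,(a,b,z1,z2) in T.items():
    q,o,z=S[k]; uv=np.array(q)/4+o
    print(k,p2w(i,a,z1)[:2],p2w(i,b,z2)[:2],p2w(s,uv,z)[:2])
H={'hmL':((146.8,193.3),.02,(350,72),(140,180)),'hmR':((217,197.5),.02,(535,124),(140,180)),'hL':((348,195.3),.028,(343,170),(290,190)),'hS':((423.3,202.5),.012,(610,275),(290,190))}
for k,(a,z,q,o) in H.items(): print(k,p2w(i,a,z)[:2],p2w(s,np.array(q)/4+o,z)[:2])
for n,a in dict(coupA=(285,199),coupB=(351.5,285.5)).items(): print(n,p2w(i,a,.05)[:2])
for n,a in dict(red=(382,278),pink=(458,279)).items(): print(n,p2w(i,a,.016)[:2])
for n,a in dict(blkL=(182,236),blkR=(317,238)).items(): print(n,p2w(i,a,.02)[:2])
for n,a in dict(plate1=(117,125),plate2=(318,140),plate3=(525,146)).items(): print(n,p2w(i,a,.02)[:2])
for n,a in dict(box=(470,236),wrench=(480,310)).items(): print(n,p2w(i,a,.02)[:2])
```

```text
midL [0.4498 0.1583] [0.4494 0.1613] [0.4492 0.1565]
small [0.4446 0.026 ] [0.4432 0.027 ] [0.4441 0.023 ]
midR [ 0.4485 -0.0978] [ 0.4485 -0.099 ] [ 0.451  -0.0992]
large [ 0.4428 -0.3411] [ 0.4426 -0.3413] [ 0.4434 -0.3435]
hmL [0.5982 0.1658] [0.6004 0.1647]
hmR [0.5921 0.0339] [0.5954 0.0327]
hL [ 0.5987 -0.2072] [ 0.5997 -0.2101]
hS [ 0.5916 -0.3499] [ 0.5919 -0.3513]
coupA [ 0.5847 -0.0925]
coupB [ 0.4316 -0.2124]
red [ 0.4488 -0.2708]
pink [ 0.4485 -0.4117]
blkL [0.5191 0.0954]
blkR [ 0.5197 -0.1515]
plate1 [0.7316 0.2336]
plate2 [ 0.7062 -0.1511]
plate3 [ 0.7062 -0.5514]
box [ 0.5283 -0.4353]
wrench [ 0.3917 -0.4509]
```

```bash
cat > plan.py <<'E'
import sys,numpy as np
from plant import r
from scipy.spatial.transform import Rotation as Ro
def plan(t,yaw=180,step=45,n=None):
    s=r.get_state(); R=Ro.from_euler('xyz',s['eef_rot'],degrees=True); p=s['tcp_pos'].copy()
    Rt=Ro.from_euler('xyz',[180,0,yaw],degrees=True)
    rv=(R.inv()*Rt).as_rotvec(); d=np.array(t)-p
    N=n or int(max(np.ceil(np.linalg.norm(d)*1000/step),np.ceil(np.linalg.norm(rv)/.14),1))
    print('t',s['time_s'],'tcp',p.round(4),'rot',s['eef_rot'].round(2),'w',round(s['gripper_width'],4),'F',s['contact_force'].round(1))
    print('remaining',(d*1000).round(1),'rotvec',rv.round(3),'N',N)
    for k in range(N):
        print([*(rv/N).round(3),*(R.inv().apply(d/N)*1000).round(1)]); R=R*Ro.from_rotvec(rv/N)
if __name__=='__main__': plan([float(a) for a in sys.argv[1:4]])
E
python3 plan.py 0.45 0.16 0.2
```

```text
t 0.15 tcp [0.2057 0.6425 0.2259] rot [-1.7999e+02 -7.0000e-02 -1.0776e+02] w 0.0882 F [ 0.4 -0.1 -0.7]
remaining [ 244.3 -482.5  -25.9] rotvec [-1.000e-03 -1.000e-03  1.261e+00] N 13
[np.float64(-0.0), np.float64(-0.0), np.float64(0.097), np.float64(29.6), np.float64(-29.2), np.float64(2.0)]
[np.float64(-0.0), np.float64(-0.0), np.float64(0.097), np.float64(26.6), np.float64(-31.9), np.float64(2.0)]
[np.float64(-0.0), np.float64(-0.0), np.float64(0.097), np.float64(23.4), np.float64(-34.4), np.float64(2.0)]
[np.float64(-0.0), np.float64(-0.0), np.float64(0.097), np.float64(20.0), np.float64(-36.5), np.float64(2.0)]
[np.float64(-0.0), np.float64(-0.0), np.float64(0.097), np.float64(16.4), np.float64(-38.2), np.float64(2.0)]
[np.float64(-0.0), np.float64(-0.0), np.float64(0.097), np.float64(12.6), np.float64(-39.7), np.float64(2.0)]
[np.float64(-0.0), np.float64(-0.0), np.float64(0.097), np.float64(8.7), np.float64(-40.7), np.float64(2.0)]
[np.float64(-0.0), np.float64(-0.0), np.float64(0.097), np.float64(4.7), np.float64(-41.3), np.float64(2.0)]
[np.float64(-0.0), np.float64(-0.0), np.float64(0.097), np.float64(0.7), np.float64(-41.6), np.float64(2.0)]
[np.float64(-0.0), np.float64(-0.0), np.float64(0.097), np.float64(-3.4), np.float64(-41.5), np.float64(2.0)]
[np.float64(-0.0), np.float64(-0.0), np.float64(0.097), np.float64(-7.4), np.float64(-40.9), np.float64(2.0)]
[np.float64(-0.0), np.float64(-0.0), np.float64(0.097), np.float64(-11.3), np.float64(-40.0), np.float64(2.0)]
[np.float64(-0.0), np.float64(-0.0), np.float64(0.097), np.float64(-15.1), np.float64(-38.8), np.float64(2.0)]
```

Call:
{"api": "step_arm", "payload": {
  "deltas": [
    [0, 0, 0.1, 30, -29, 2, -0.1],
    [0, 0, 0.1, 27, -32, 2, -0.1],
    [0, 0, 0.1, 23, -34, 2, -0.1],
    [0, 0, 0.1, 20, -36, 2, -0.1],
    [0, 0, 0.1, 16, -38, 2, -0.1],
    [0, 0, 0.1, 13, -40, 2, -0.1],
    [0, 0, 0.1, 9, -41, 2, -0.1],
    [0, 0, 0.1, 5, -41, 2, -0.1],
    [0, 0, 0.1, 1, -41, 2, -0.1],
    [0, 0, 0.1, -3, -41, 2, -0.1]
  ]
}}

```text
time_s: 1.15
tcp_pos: [0.383, 0.2553, 0.2025]
eef_rot: [-179.7, -0.1, -166.9]
contact_force: [0.5, 0.4, 0.6]
gripper_width: 0.0393
```

```bash
sed -i 's/print(\[\*(rv.*/print(*(rv\/N).round(3),*(R.inv().apply(d\/N)*1000).round(1)); R=R*Ro.from_rotvec(rv\/N)/' plan.py; python3 plan.py 0.45 0.0 0.2
```

```text
t 1.15 tcp [0.383  0.2553 0.2025] rot [-1.7971e+02 -1.2000e-01 -1.6689e+02] w 0.0393 F [0.5 0.4 0.6]
remaining [  67.  -255.3   -2.5] rotvec [-0.005 -0.002  0.229] N 6
-0.001 -0.0 0.038 -1.2 -44.0 0.6
-0.001 -0.0 0.038 -2.9 -43.9 0.6
-0.001 -0.0 0.038 -4.6 -43.7 0.6
-0.001 -0.0 0.038 -6.2 -43.5 0.5
-0.001 -0.0 0.038 -7.9 -43.3 0.5
-0.001 -0.0 0.038 -9.5 -42.9 0.5
```

Call:
{"api": "step_arm", "payload": {
  "deltas": [
    [0, 0, 0.04, -8, -43, 0, -0.1],
    [0, 0, 0.04, -9, -43, 0, -0.1],
    [0, 0, 0.04, -10, -43, 0, -0.1],
    [0, 0, 0.04, -10, -43, 0, -0.1],
    [0, 0, 0.04, -11, -43, 0, -0.1],
    [0, 0, 0.03, -11, -43, 0, -0.1],
    [0, 0, 0, 0, -45, 0, -0.1],
    [0, 0, 0, 0, -45, 0, -0.1],
    [0, 0, 0, 0, -45, 0, -0.1],
    [0, 0, 0, 0, -45, 0, -0.1]
  ]
}}

```text
time_s: 2.15
tcp_pos: [0.4722, -0.1912, 0.2049]
eef_rot: [-179.8, 0.1, 179.3]
contact_force: [1.0, 0.4, -0.2]
gripper_width: 0.0395
```

```bash
python3 plan.py 0.443 -0.342 0.16
python3 - <<'E'
from plant import r
import cv2,numpy as np
i=r.camera_info('wrist'); print(-i['view'][:3,:3].T@i['view'][:3,3], i['view'][2,:3])
cv2.imwrite('pics/w1.png',r.capture('wrist')[:,:,::-1])
E
```

```text
t 2.15 tcp [ 0.4722 -0.1912  0.2049] rot [-1.7978e+02  8.0000e-02  1.7931e+02] w 0.0395 F [ 1.   0.4 -0.2]
remaining [ -29.2 -150.8  -44.9] rotvec [-0.004  0.001 -0.012] N 4
-0.001 0.0 -0.003 6.9 -37.7 11.4
-0.001 0.0 -0.003 7.0 -37.7 11.3
-0.001 0.0 -0.003 7.1 -37.7 11.3
-0.001 0.0 -0.003 7.2 -37.7 11.3
[ 0.47245012 -0.26265384  0.36415569] [ 0.00485341  0.26190692 -0.96508093]
```

View pics/w1.png

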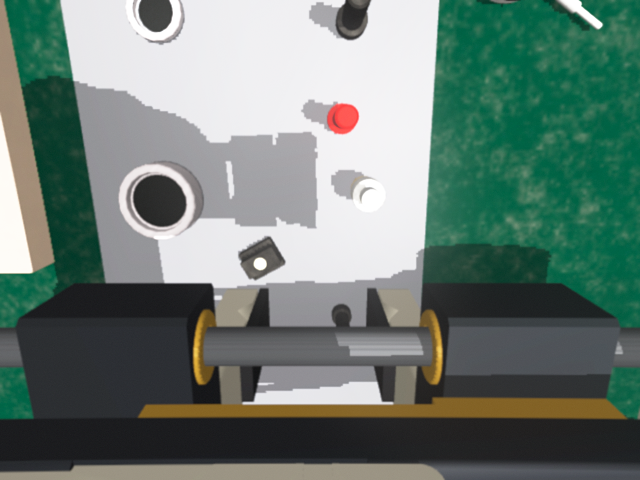

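Run:
```python
from plant import r
from h import *
i=r.camera_info('wrist')
for n,a,z in [('hL',(161,199),.028),('hLfloor',(159,202),.02),('largehead',(351.5,20),.014),('hS',(155,11),.012),('red',(344,118),.05),('coup',(369,197),.06)]: print(n,p2w(i,a,z).round(4))
```

```text
hL [ 0.5987 -0.2162  0.028 ]
hLfloor [ 0.6036 -0.2126  0.02  ]
largehead [ 0.4452 -0.3471  0.014 ]
hS [ 0.5926 -0.3554  0.012 ]
red [ 0.4529 -0.276   0.05  ]
coup [ 0.4351 -0.2204  0.06  ]
```

Call:
{"api": "step_arm", "payload": {
  "deltas": [
    [0, 0, -0.003, 7, -37, 9, -0.1],
    [0, 0, -0.003, 7, -37, 9, -0.1],
    [0, 0, -0.003, 7, -37, 9, -0.1],
    [0, 0, -0.003, 7, -33, 9, -0.1],
    [0, 0, 0, 0, 0, 0, -0.1]
  ]
}}

```text
time_s: 2.7
tcp_pos: [0.4398, -0.3481, 0.1673]
eef_rot: [-179.7, -0.0, 179.7]
contact_force: [-0.8, 0.0, -0.0]
gripper_width: 0.0393
```

```bash
python3 plan.py 0.443 -0.342 0.045
python3 - <<'E'
from plant import r
import cv2,numpy as np
cv2.imwrite('pics/w2.png',r.capture('wrist')[:,:,::-1])
E
```

```text
t 2.7 tcp [ 0.4398 -0.3481  0.1673] rot [-179.73   -0.    179.68] w 0.0393 F [-0.8  0.  -0. ]
remaining [   3.2    6.1 -122.3] rotvec [-0.005 -0.    -0.006] N 3
-0.002 -0.0 -0.002 -1.1 2.2 40.8
-0.002 -0.0 -0.002 -1.1 2.2 40.8
-0.002 -0.0 -0.002 -1.1 2.1 40.8
```

View pics/w2.png

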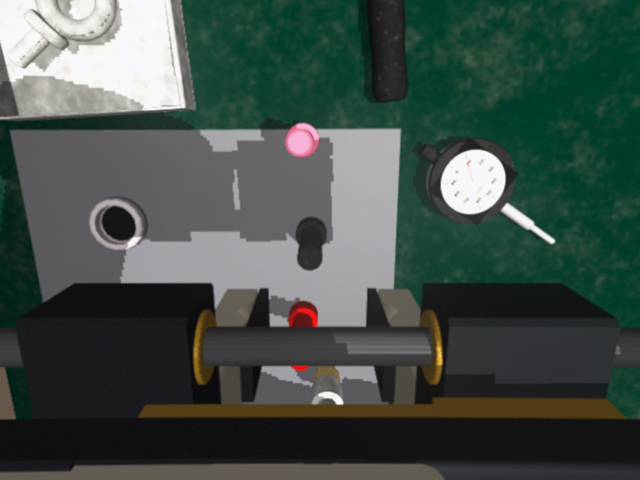

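Run:
```python
from plant import r
from h import *
i=r.camera_info('wrist')
print(w2p(i,r.get_state()['tcp_pos']), w2p(i,[.443,-.342,.076]))
for n,a,z in [('hS',(118,222),.012),('largetop',(310.5,258),.076),('largehead',(312,232),.014),('pinktop',(302,140),.076)]: print(n,p2w(i,a,z).round(4))
```

```text
[320.8238188 310.4152545] [315.45342536 257.09758995]
hS [ 0.5943 -0.3515  0.012 ]
largetop [ 0.4461 -0.3414  0.076 ]
largehead [ 0.446  -0.3433  0.014 ]
pinktop [ 0.4503 -0.4131  0.076 ]
```

Call:
{"api": "step_arm", "payload": {
  "deltas": [
    [-0.002, 0, -0.002, -3, 3, 30, -0.1],
    [-0.002, 0, -0.002, -3, 2, 30, -0.1],
    [0, 0, 0, 0, 0, 30, -0.1],
    [0, 0, 0, 0, 0, 25, -0.1],
    [0, 0, 0, 0, 0, 8, -0.1],
    [0, 0, 0, 0, 0, 0, -0.1]
  ]
}}

```text
time_s: 3.35
tcp_pos: [0.4497, -0.34, 0.044]
eef_rot: [-179.8, 0.3, -180.0]
contact_force: [0.5, 0.5, 0.7]
gripper_width: 0.0393
```

```bash
python3 plan.py 0.4455 -0.343 0.041
python3 - <<'E'
from plant import r
import cv2,numpy as np
cv2.imwrite('pics/w3.png',r.capture('wrist')[:,:,::-1])
E
```

```text
t 3.35 tcp [ 0.4497 -0.34    0.044 ] rot [-179.85    0.32 -179.99] w 0.0393 F [0.5 0.5 0.7]
remaining [-4.2 -3.  -3. ] rotvec [-0.003  0.006  0.   ] N 1
-0.003 0.006 0.0 4.2 -3.0 3.0
```

View pics/w3.png

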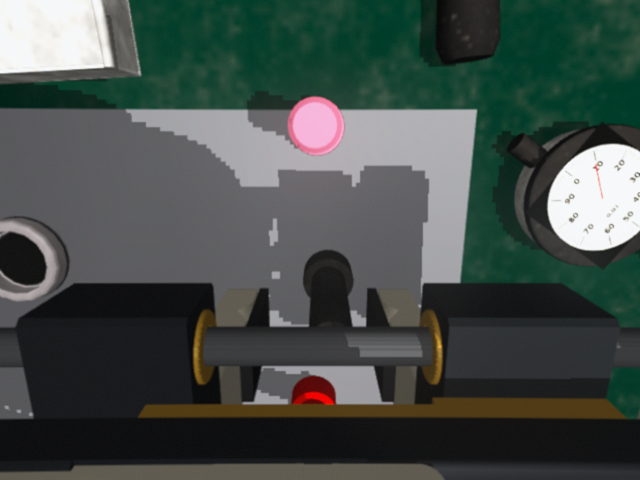

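Call:
{"api": "step_arm", "payload": {
  "deltas": [
    [0, 0.005, 0, 4, -3, 2, -0.1],
    [0, 0, 0, 0, 0, 0, -0.4],
    [0, 0, 0, 0, 0, 0, -1],
    [0, 0, 0, 0, 0, 0, -1],
    [0, 0, 0, 0, 0, 0, -1],
    [0, 0, 0, 0, 0, 0, -1]
  ],
  "squeeze": 25
}}

```text
time_s: 4.0
tcp_pos: [0.4485, -0.3442, 0.0475]
eef_rot: [-179.7, 0.5, -179.9]
contact_force: [0.4, 0.2, -1.3]
gripper_width: 0.0177
```

```bash
python3 plan.py 0.446 -0.343 0.14
python3 - <<'E'
from plant import r
import cv2,numpy as np
cv2.imwrite('pics/w4.png',r.capture('wrist')[:,:,::-1])
E
```

```text
t 4.0 tcp [ 0.4485 -0.3442  0.0475] rot [-179.67    0.48 -179.95] w 0.0177 F [ 0.4  0.2 -1.3]
remaining [-2.5  1.2 92.5] rotvec [-0.006  0.008  0.001] N 3
-0.002 0.003 0.0 0.6 0.2 -30.8
-0.002 0.003 0.0 0.7 0.3 -30.8
-0.002 0.003 0.0 0.7 0.3 -30.8
```

View pics/w4.png

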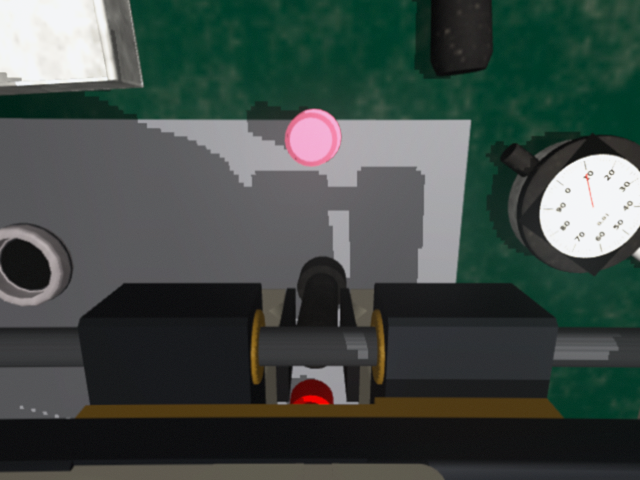

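Call:
{"api": "step_arm", "payload": {
  "deltas": [
    [0, 0, 0, 0, 0, 2, -1],
    [0, 0, 0, 0, 0, 2, -1]
  ],
  "squeeze": 30
}}

```text
time_s: 4.25
tcp_pos: [0.4495, -0.3455, 0.0466]
eef_rot: [-179.5, 0.6, -179.8]
contact_force: [-6.6, 3.1, 24.9]
gripper_width: 0.0177
```

Call:
{"api": "step_arm", "payload": {
  "deltas": [
    [0, 0, 0, 0, 0, -10, -1],
    [-0.004, 0.005, 0, 0, 0, -25, -1],
    [-0.004, 0.005, 0, 0, 0, -30, -1],
    [0, 0, 0, 0, 0, -25, -1],
    [0, 0, 0, 0, 0, 0, -1]
  ]
}}

```text
time_s: 4.75
tcp_pos: [0.4482, -0.3449, 0.1399]
eef_rot: [180.0, -0.2, -179.8]
contact_force: [0.2, -0.7, -0.9]
gripper_width: 0.0179
```

```bash
python3 plan.py 0.6 -0.211 0.135
python3 - <<'E'
from plant import r
import cv2,numpy as np
cv2.imwrite('pics/w5.png',r.capture('wrist')[:,:,::-1])
E
```

```text
t 4.75 tcp [ 0.4482 -0.3449  0.1399] rot [ 1.7997e+02 -1.7000e-01 -1.7985e+02] w 0.0179 F [ 0.2 -0.7 -0.9]
remaining [151.8 133.9  -4.9] rotvec [ 0.001 -0.003  0.003] N 5
0.0 -0.001 0.001 -30.4 26.7 0.9
0.0 -0.001 0.001 -30.4 26.7 0.9
0.0 -0.001 0.001 -30.4 26.7 0.9
0.0 -0.001 0.001 -30.4 26.7 1.0
0.0 -0.001 0.001 -30.4 26.8 1.0
```

View pics/w5.png

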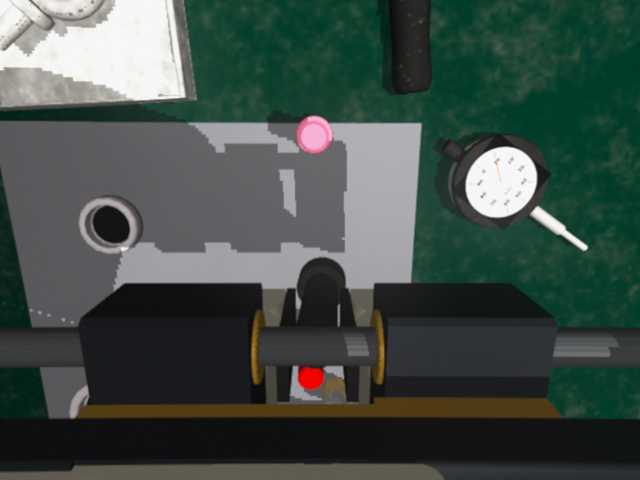

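Call:
{"api": "step_arm", "payload": {
  "deltas": [
    [0, 0, 0, -30, 27, 0, -1],
    [0, 0, 0, -30, 27, 0, -1],
    [0, 0, 0, -30, 27, 0, -1],
    [0, 0, 0, -30, 27, 1, -1],
    [0, 0, 0, -31, 27, 1, -1],
    [0, 0, 0, 0, 0, 0, -1],
    [0, 0, 0, 0, 0, 0, -1]
  ]
}}

```text
time_s: 5.5
tcp_pos: [0.5991, -0.2029, 0.1278]
eef_rot: [179.7, -0.8, 179.9]
contact_force: [-0.0, 0.2, -1.6]
gripper_width: 0.0175
```

```bash
python3 plan.py 0.6 -0.211 0.08
python3 - <<'E'
from plant import r
import cv2,numpy as np
cv2.imwrite('pics/w6.png',r.capture('wrist')[:,:,::-1])
s=r.capture('scene')[:,:,::-1]
cv2.imwrite('pics/s6.png',cv2.resize(s[100:340,260:580],(800,600),interpolation=cv2.INTER_CUBIC))
E
```

```text
t 5.5 tcp [ 0.5991 -0.2029  0.1278] rot [179.71  -0.82 179.87] w 0.0175 F [-0.   0.2 -1.6]
remaining [  0.9  -8.1 -47.8] rotvec [ 0.005 -0.014 -0.002] N 2
0.003 -0.007 -0.001 -0.8 -4.2 23.9
0.003 -0.007 -0.001 -0.6 -4.1 23.9
```

View pics/w6.png

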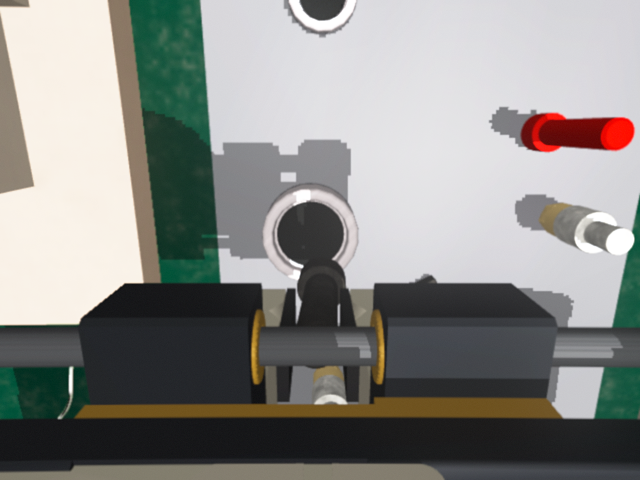

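View pics/s6.png

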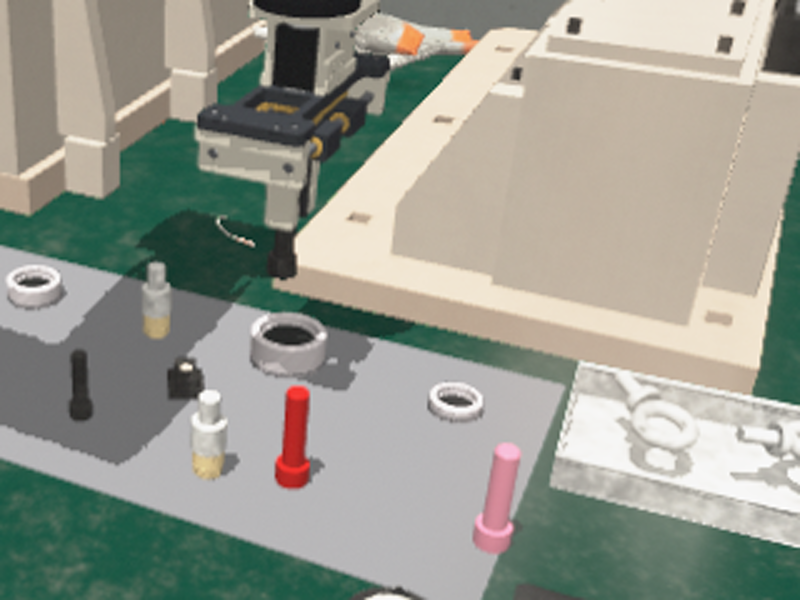

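Run:
```python
from plant import r
from h import *
i=r.camera_info('wrist')
print(p2w(i,(311,231),.028).round(4),p2w(i,(310.5,234),.02).round(4),p2w(i,(322,9),.012).round(4)); p=r.get_state()['tcp_pos']; 
print('head expected at',w2p(i,p-[0,0,.0466]),w2p(i,p-[0,0,.0306]),'tgt',w2p(i,[.6,-.211,.02]))
```

```text
[ 0.6027 -0.2125  0.028 ] [ 0.603  -0.2085  0.02  ] [ 0.5952 -0.3423  0.012 ]
head expected at [318.84559714 272.35082713] [319.40179494 283.48725986] tgt [315.12185555 230.33615956]
```

Call:
{"api": "step_arm", "payload": {
  "deltas": [
    [0.003, -0.007, 0, -1, -4, 15, -1],
    [0.003, -0.007, 0, -1, -4, 15, -1],
    [0, 0, 0, 0, 0, 15, -1],
    [0, 0, 0, 0, 0, 4, -1],
    [0, 0, 0, 0, 0, 0, -1]
  ]
}}

```text
time_s: 6.1
tcp_pos: [0.5964, -0.216, 0.0782]
eef_rot: [-179.9, 0.0, 179.5]
contact_force: [0.5, -0.4, -1.1]
gripper_width: 0.0175
```

```bash
python3 plan.py 0.601 -0.211 0.068
```

```text
t 6.1 tcp [ 0.5964 -0.216   0.0782] rot [-1.7993e+02  3.0000e-02  1.7949e+02] w 0.0175 F [ 0.5 -0.4 -1.1]
remaining [  4.6   5.  -10.2] rotvec [-0.001  0.001 -0.009] N 1
-0.001 0.001 -0.009 -4.5 5.1 10.2
```

Call:
{"api": "step_arm", "payload": {
  "deltas": [
    [0, 0, -0.004, -4, 4, 5, -1],
    [0, 0, 0, 0, 0, 3, -1],
    [0, 0, 0, 0, 0, 1, -1]
  ]
}}

```text
time_s: 6.4
tcp_pos: [0.6013, -0.2127, 0.0705]
eef_rot: [-179.9, 0.2, 179.7]
contact_force: [-0.4, 0.4, -1.4]
gripper_width: 0.0177
```

```bash
python3 plan.py 0.601 -0.211 0.068
python3 - <<'E'
from plant import r
import cv2,numpy as np
cv2.imwrite('pics/w7.png',r.capture('wrist')[:,:,::-1])
for _ in range(3): print(r.get_state()['tcp_pos'])
s=r.capture('scene')[:,:,::-1]
cv2.imwrite('pics/s7.png',cv2.resize(s[150:300,290:490],(800,600),interpolation=cv2.INTER_CUBIC))
E
```

```text
t 6.4 tcp [ 0.6013 -0.2127  0.0705] rot [-1.7991e+02  1.7000e-01  1.7968e+02] w 0.0177 F [-0.4  0.4 -1.4]
remaining [-0.3  1.7 -2.5] rotvec [-0.002  0.003 -0.006] N 1
-0.002 0.003 -0.006 0.3 1.7 2.5
[ 0.60130224 -0.21269878  0.07041389]
[ 0.60130224 -0.21269878  0.07041389]
[ 0.60130224 -0.21269878  0.07041389]
```

View pics/w7.png

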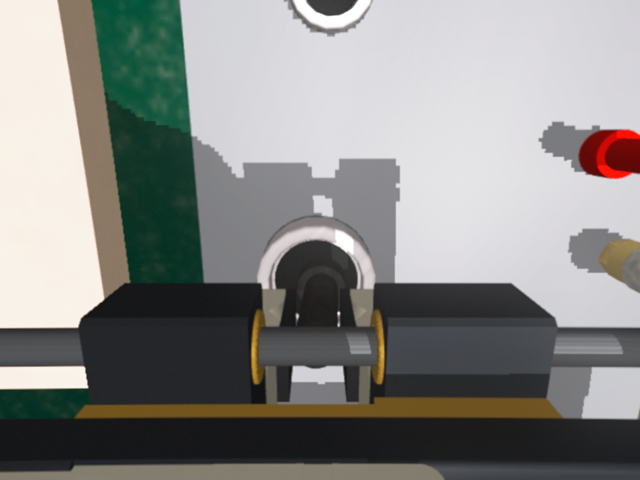

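View pics/s7.png

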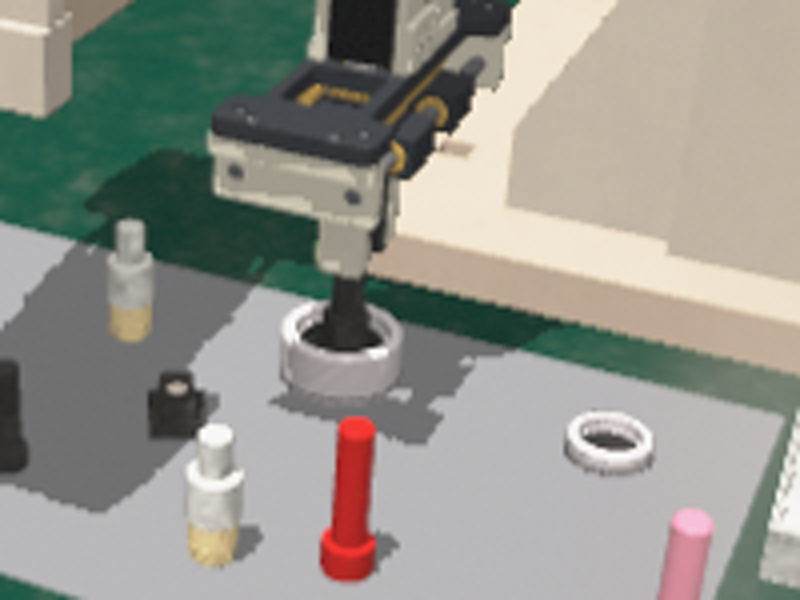

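Call:
{"api": "step_arm", "payload": {
  "deltas": [
    [0, 0, 0, 0, 1, 2, -1],
    [0, 0, 0, 0, 0, 1, -1]
  ]
}}

```text
time_s: 6.7
tcp_pos: [0.6017, -0.2115, 0.068]
eef_rot: [-179.9, 0.2, 179.7]
contact_force: [0.2, 0.5, -1.0]
gripper_width: 0.0175
```

Call:
{"api": "step_arm", "payload": {
  "deltas": [
    [0, 0, 0, 0, 0, 1.5, -1]
  ]
}}

```text
time_s: 6.8
tcp_pos: [0.602, -0.2115, 0.0667]
eef_rot: [-179.9, 0.3, 179.7]
contact_force: [-1.9, -0.4, 10.8]
gripper_width: 0.0177
```

Call:
{"api": "step_arm", "payload": {
  "deltas": [
    [0, 0, 0, 0, 0, -0.5, -0.5],
    [0, 0, 0, 0, 0, 0, -0.3],
    [0, 0, 0, 0, 0, 0, -0.1],
    [0, 0, 0, 0, 0, 0, -0.1],
    [0, 0, 0, 0, 0, -20, -0.1],
    [0, 0, 0, 0, 0, -40, -0.1],
    [0, 0, 0, 0, 0, -40, -0.1]
  ]
}}

```text
time_s: 7.5
tcp_pos: [0.5979, -0.2108, 0.1635]
eef_rot: [-180.0, -0.4, 179.7]
contact_force: [1.1, 0.4, 0.7]
gripper_width: 0.0391
```

```bash
python3 plan.py 0.449 -0.099 0.15
python3 - <<'E'
from plant import r
import cv2,numpy as np
s=r.capture('scene')[:,:,::-1]
cv2.imwrite('pics/s8.png',cv2.resize(s[150:300,290:490],(800,600),interpolation=cv2.INTER_CUBIC))
E
```

```text
t 7.5 tcp [ 0.5979 -0.2108  0.1635] rot [-179.97   -0.42  179.67] w 0.0391 F [1.1 0.4 0.7]
remaining [-148.9  111.8  -13.5] rotvec [-0.    -0.007 -0.006] N 5
-0.0 -0.001 -0.001 29.9 22.2 2.9
-0.0 -0.001 -0.001 29.9 22.2 2.9
-0.0 -0.001 -0.001 29.8 22.3 2.8
-0.0 -0.001 -0.001 29.8 22.3 2.8
-0.0 -0.001 -0.001 29.8 22.3 2.7
```

View pics/s8.png

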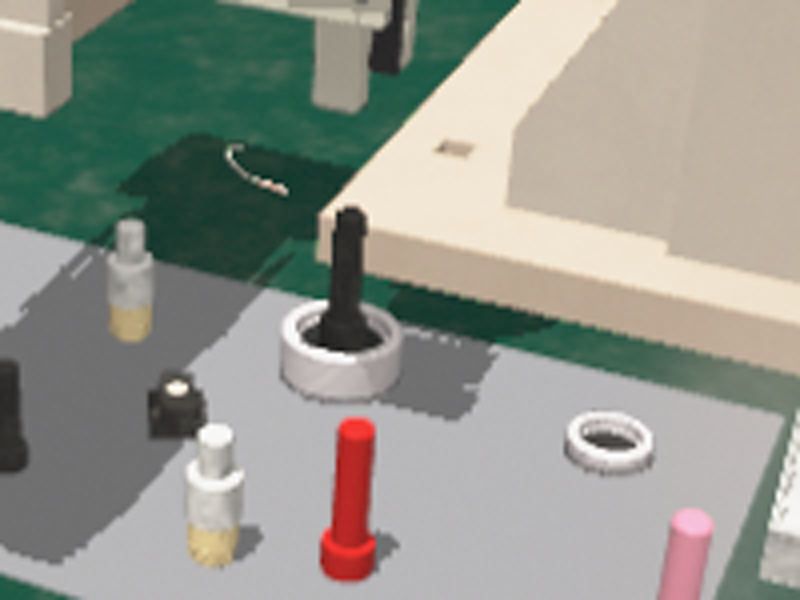

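Call:
{"api": "step_arm", "payload": {
  "deltas": [
    [0, -0.003, -0.003, 30, 22, 0, -0.1],
    [0, -0.003, -0.003, 30, 22, 0, -0.1],
    [0, 0, 0, 30, 22, 0, -0.1],
    [0, 0, 0, 30, 22, 0, -0.1],
    [0, 0, 0, 25, 18, 0, -0.1],
    [0, 0, 0, 0, 0, 0, -0.1]
  ]
}}

```text
time_s: 8.15
tcp_pos: [0.4534, -0.1038, 0.1713]
eef_rot: [-179.8, 0.9, 180.0]
contact_force: [0.3, -0.1, 0.5]
gripper_width: 0.0393
```

```bash
python3 plan.py 0.449 -0.0985 0.03
python3 - <<'E'
from plant import r
import cv2,numpy as np
cv2.imwrite('pics/w9.png',r.capture('wrist')[:,:,::-1])
E
```

```text
t 8.15 tcp [ 0.4534 -0.1038  0.1713] rot [-179.83    0.94  179.96] w 0.0393 F [ 0.3 -0.1  0.5]
remaining [  -4.4    5.3 -141.3] rotvec [-0.003  0.016 -0.001] N 4
-0.001 0.004 -0.0 1.7 1.4 35.3
-0.001 0.004 -0.0 1.5 1.4 35.3
-0.001 0.004 -0.0 1.4 1.4 35.3
-0.001 0.004 -0.0 1.3 1.4 35.3
```

View pics/w9.png

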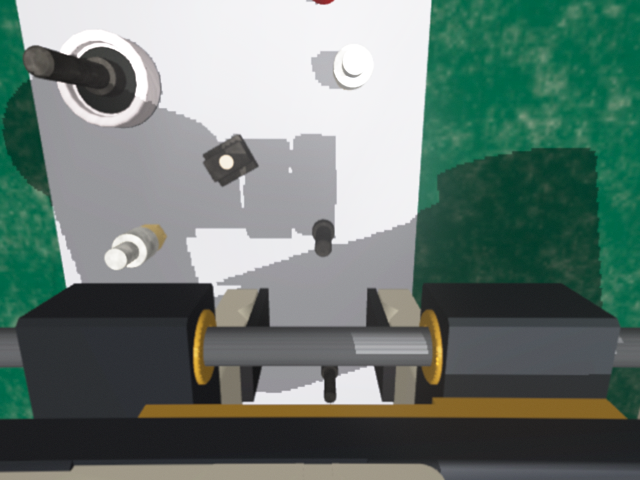

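Run:
```python
from plant import r
from h import *
i=r.camera_info('wrist')
print(p2w(i,(323,248),.057).round(4),p2w(i,(323,230),.010).round(4))
```

```text
[ 0.4547 -0.0986  0.057 ] [ 0.455  -0.1001  0.01  ]
```

Call:
{"api": "step_arm", "payload": {
  "deltas": [
    [-0.001, 0.008, 0, 2, 2, 33, -0.1],
    [-0.001, 0.008, 0, 0, 0, 33, -0.1],
    [0, 0, 0, 0, 0, 33, -0.1],
    [0, 0, 0, 0, 0, 25, -0.1],
    [0, 0, 0, 0, 0, 8, -0.1],
    [0, 0, 0, 0, 0, 0, -0.1]
  ]
}}

```text
time_s: 8.8
tcp_pos: [0.4614, -0.1033, 0.038]
eef_rot: [-179.9, 0.6, -179.9]
contact_force: [-0.2, 0.2, 0.7]
gripper_width: 0.0394
```

```bash
python3 plan.py 0.449 -0.0985 0.025
python3 - <<'E'
from plant import r
import cv2,numpy as np
cv2.imwrite('pics/w10.png',r.capture('wrist')[:,:,::-1])
E
```

```text
t 8.8 tcp [ 0.4614 -0.1033  0.038 ] rot [-179.93    0.63 -179.93] w 0.0394 F [-0.2  0.2  0.7]
remaining [-12.4   4.8 -13. ] rotvec [-0.001  0.011  0.001] N 1
-0.001 0.011 0.001 12.6 4.8 12.8
```

View pics/w10.png

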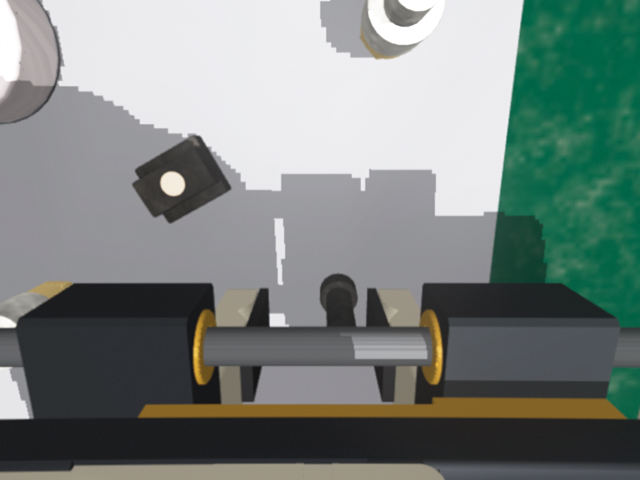

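Run:
```python
from plant import r
from h import *
i=r.camera_info('wrist')
print(p2w(i,(339,293),.009).round(4)); p=r.get_state()['tcp_pos']; print(w2p(i,p),w2p(i,p+[0,0,.02]))
```

```text
[ 0.4531 -0.099   0.009 ]
[320.86700175 310.4116252 ] [320.64178508 333.27792602]
```

Call:
{"api": "step_arm", "payload": {
  "deltas": [
    [0, 0.006, 0, 5, 2, 2, -0.1],
    [0, 0.006, 0, 4, 2, 4, -0.1],
    [0, 0, 0, 0, 0, 4, -0.1],
    [0, 0, 0, 0, 0, 1, -0.1]
  ]
}}

```text
time_s: 9.25
tcp_pos: [0.4551, -0.0986, 0.0303]
eef_rot: [-180.0, 0.3, -179.9]
contact_force: [0.3, -0.3, 0.0]
gripper_width: 0.0391
```

```bash
python3 plan.py 0.452 -0.099 0.025
```

```text
t 9.25 tcp [ 0.4551 -0.0986  0.0303] rot [-179.99    0.32 -179.91] w 0.0391 F [ 0.3 -0.3  0. ]
remaining [-3.1 -0.4 -5.3] rotvec [-0.     0.006  0.002] N 1
-0.0 0.006 0.002 3.1 -0.4 5.3
```

Call:
{"api": "step_arm", "payload": {
  "deltas": [
    [0, 0.006, 0, 3, 0, 4, -0.1],
    [0, 0, 0, 0, 0, 2, -0.3],
    [0, 0, 0, 0, 0, 2, -0.5],
    [0, 0, 0, 0, 0, 1, -0.65]
  ]
}}

```text
time_s: 9.65
tcp_pos: [0.4524, -0.0984, 0.0212]
eef_rot: [180.0, 0.0, -179.9]
contact_force: [-0.2, -0.2, 0.5]
gripper_width: 0.0207
```

```bash
python3 plan.py 0.452 -0.099 0.025
python3 - <<'E'
from plant import r
import cv2,numpy as np
cv2.imwrite('pics/w11.png',r.capture('wrist')[:,:,::-1][230:430,200:440])
E
```

```text
t 9.65 tcp [ 0.4524 -0.0984  0.0212] rot [ 1.7999e+02  4.0000e-02 -1.7988e+02] w 0.0207 F [-0.2 -0.2  0.5]
remaining [-0.4 -0.6  3.8] rotvec [0.    0.001 0.002] N 1
0.0 0.001 0.002 0.4 -0.6 -3.8
```

View pics/w11.png

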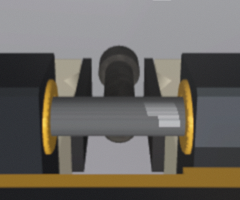

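Centred. Close and lift.

Call:
{"api": "step_arm", "payload": {
  "deltas": [
    [0, 0, 0, 0, 0, -2, -0.8],
    [0, 0, 0, 0, 0, 0, -1],
    [0, 0, 0, 0, 0, 0, -1],
    [0, 0, 0, 0, 0, 0, -1]
  ]
}}

```text
time_s: 10.1
tcp_pos: [0.4522, -0.0985, 0.0232]
eef_rot: [180.0, 0.0, -179.9]
contact_force: [0.9, 0.1, -1.1]
gripper_width: 0.0141
```

Call:
{"api": "step_arm", "payload": {
  "deltas": [
    [0, 0, 0, 0, 0, -10, -1],
    [0, 0, 0, 0, 0, -30, -1],
    [0, 0, 0, 0, 0, -30, -1],
    [0, 0, 0, 0, 0, -25, -1],
    [0, 0, 0, 0, 0, 0, -1]
  ]
}}

```text
time_s: 10.6
tcp_pos: [0.4515, -0.0989, 0.1237]
eef_rot: [-179.9, -0.1, -179.9]
contact_force: [0.0, 0.8, -0.6]
gripper_width: 0.014
```

```bash
python3 plan.py 0.594 0.033 0.12
```

```text
t 10.6 tcp [ 0.4515 -0.0989  0.1237] rot [-1.7995e+02 -1.1000e-01 -1.7988e+02] w 0.014 F [ 0.   0.8 -0.6]
remaining [142.5 131.9  -3.7] rotvec [-0.001 -0.002  0.002] N 5
-0.0 -0.0 0.0 -28.6 26.3 0.7
-0.0 -0.0 0.0 -28.5 26.3 0.7
-0.0 -0.0 0.0 -28.5 26.3 0.7
-0.0 -0.0 0.0 -28.5 26.4 0.7
-0.0 -0.0 0.0 -28.5 26.4 0.7
```

Call:
{"api": "step_arm", "payload": {
  "deltas": [
    [0, 0, 0, -29, 26, -1, -1],
    [0, 0, 0, -29, 26, -1, -1],
    [0, 0, 0, -29, 26, -1, -1],
    [0, 0, 0, -28, 26, -1, -1],
    [0, 0, 0, -28, 20, 0, -1],
    [0, 0, 0, 0, 0, 0, -1],
    [0, 0, 0, 0, 0, 0, -1]
  ]
}}

```text
time_s: 11.3
tcp_pos: [0.5976, 0.0298, 0.1299]
eef_rot: [180.0, 0.0, 180.0]
contact_force: [-0.8, -0.5, -0.8]
gripper_width: 0.014
```

```bash
python3 plan.py 0.594 0.033 0.045
python3 - <<'E'
from plant import r
import cv2,numpy as np
cv2.imwrite('pics/w12.png',r.capture('wrist')[:,:,::-1])
E
```

```text
t 11.3 tcp [0.5976 0.0298 0.1299] rot [1.7996e+02 1.0000e-02 1.7999e+02] w 0.014 F [-0.8 -0.5 -0.8]
remaining [ -3.6   3.2 -84.9] rotvec [ 0.001  0.    -0.   ] N 2
0.0 0.0 -0.0 1.8 1.6 42.4
0.0 0.0 -0.0 1.8 1.6 42.4
```

View pics/w12.png

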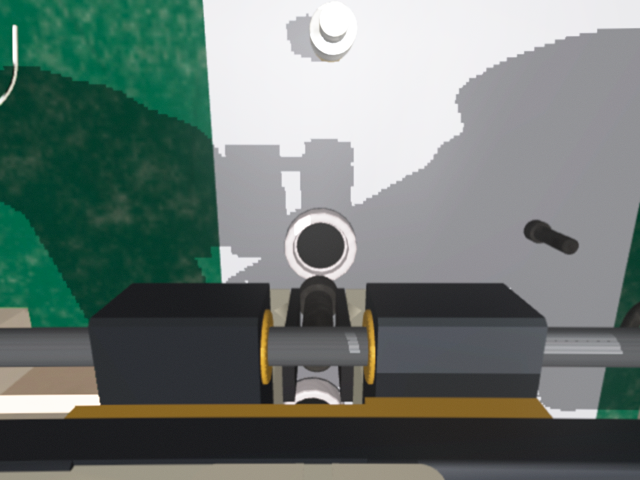

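Run:
```python
from plant import r
from h import *
i=r.camera_info('wrist')
print(p2w(i,(320,243),.02).round(4),p2w(i,(320,246),.012).round(4),'small',p2w(i,(536,231),.008).round(4)); p=r.get_state()['tcp_pos']
print(w2p(i,p-[0,0,.0112]))
```

```text
[0.5974 0.031  0.02  ] [0.5973 0.0353 0.012 ] small [0.4494 0.0258 0.008 ]
[320.6365392  299.60084694]
```

Call:
{"api": "step_arm", "payload": {
  "deltas": [
    [0, 0, 0, 1, 2, 22, -1],
    [0, 0, 0, 0, 1, 22, -1],
    [0, 0, 0, 0, 0, 22, -1],
    [0, 0, 0, 0, 0, 8, -1],
    [0, 0, 0, 0, 0, 0, -1]
  ]
}}

```text
time_s: 11.85
tcp_pos: [0.594, 0.03, 0.0558]
eef_rot: [179.9, 0.1, 179.8]
contact_force: [0.3, 0.1, 0.5]
gripper_width: 0.0142
```

```bash
python3 plan.py 0.596 0.033 0.0352
python3 - <<'E'
from plant import r
import cv2,numpy as np
cv2.imwrite('pics/w13.png',r.capture('wrist')[:,:,::-1])
E
```

```text
t 11.85 tcp [0.594  0.03   0.0558] rot [1.7993e+02 1.1000e-01 1.7984e+02] w 0.0142 F [0.3 0.1 0.5]
remaining [  2.    3.  -20.6] rotvec [ 0.001  0.002 -0.003] N 1
0.001 0.002 -0.003 -1.9 3.0 20.6
```

View pics/w13.png

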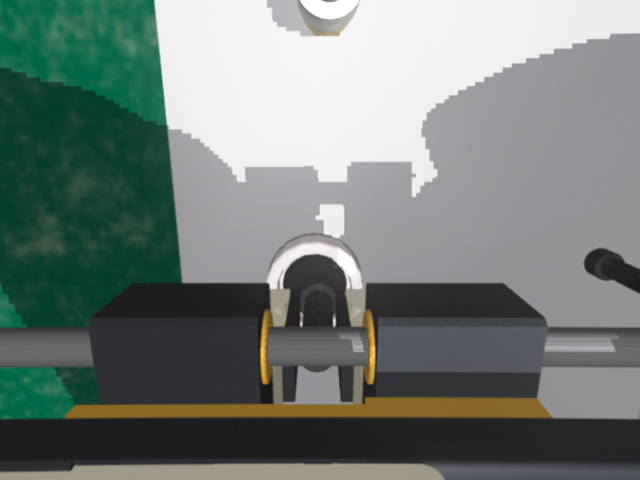

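Call:
{"api": "step_arm", "payload": {
  "deltas": [
    [0, 0, 0, -2, 3, 9, -1],
    [0, 0, 0, 0, 0, 6, -1],
    [0, 0, 0, 0, 0, 2, -1],
    [0, 0, 0, 0, 0, 0, -1]
  ]
}}

```text
time_s: 12.3
tcp_pos: [0.5982, 0.0336, 0.0411]
eef_rot: [179.8, 0.4, 179.8]
contact_force: [-0.2, 0.3, 0.3]
gripper_width: 0.0139
```

```bash
python3 plan.py 0.596 0.033 0.0352
python3 - <<'E'
from plant import r
import cv2,numpy as np
cv2.imwrite('pics/w14.png',r.capture('wrist')[:,:,::-1][200:430,160:480])
E
```

```text
t 12.3 tcp [0.5982 0.0336 0.0411] rot [179.84   0.4  179.85] w 0.0139 F [-0.2  0.3  0.3]
remaining [-2.2 -0.6 -5.9] rotvec [ 0.003  0.007 -0.003] N 1
0.003 0.007 -0.003 2.2 -0.6 5.9
```

View pics/w14.png

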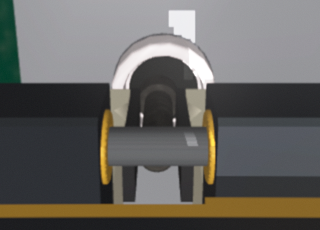

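Head (crop 158,100) sits centred under the rim arc. Lower to contact.

Call:
{"api": "step_arm", "payload": {
  "deltas": [
    [0.003, 0.006, 0, 1, 0, 3, -1],
    [0, 0, 0, 0, 0, 2, -1],
    [0, 0, 0, 0, 0, 1, -1]
  ]
}}

```text
time_s: 12.65
tcp_pos: [0.5977, 0.0338, 0.0355]
eef_rot: [-180.0, 0.1, 179.9]
contact_force: [0.5, -0.2, -0.5]
gripper_width: 0.0143
```

Call:
{"api": "step_arm", "payload": {
  "deltas": [
    [0, 0, 0, 0, 0, 1, -1]
  ]
}}

```text
time_s: 12.75
tcp_pos: [0.5977, 0.0338, 0.0344]
eef_rot: [-180.0, 0.1, 179.9]
contact_force: [0.7, -0.1, -1.0]
gripper_width: 0.0142
```

Call:
{"api": "step_arm", "payload": {
  "deltas": [
    [0, 0, 0, 0, 0, 1, -1]
  ]
}}

```text
time_s: 12.85
tcp_pos: [0.5978, 0.0338, 0.0335]
eef_rot: [-180.0, 0.1, 179.9]
contact_force: [-1.7, -1.1, 9.2]
gripper_width: 0.0139
```

Call:
{"api": "step_arm", "payload": {
  "deltas": [
    [0, 0, 0, 0, 0, -0.5, -0.5],
    [0, 0, 0, 0, 0, 0, -0.3],
    [0, 0, 0, 0, 0, 0, -0.1],
    [0, 0, 0, 0, 0, 0, -0.1],
    [0, 0, 0, 0, 0, -20, -0.1],
    [0, 0, 0, 0, 0, -40, -0.1],
    [0, 0, 0, 0, 0, -40, -0.1],
    [0, 0, 0, 0, 0, 0, -0.1]
  ]
}}

```text
time_s: 13.65
tcp_pos: [0.597, 0.0333, 0.1362]
eef_rot: [-179.9, -0.1, 179.9]
contact_force: [-0.1, -0.4, 0.5]
gripper_width: 0.0394
```

```bash
python3 plan.py 0.451 0.158 0.13
python3 - <<'E'
from plant import r
import cv2,numpy as np
s=r.capture('scene')[:,:,::-1]
cv2.imwrite('pics/s15.png',cv2.resize(s[150:300,140:340],(800,600),interpolation=cv2.INTER_CUBIC))
E
```

```text
t 13.65 tcp [0.597  0.0333 0.1362] rot [-1.7989e+02 -6.0000e-02  1.7987e+02] w 0.0394 F [-0.1 -0.4  0.5]
remaining [-146.   124.7   -6.2] rotvec [-0.002 -0.001 -0.002] N 5
-0.0 -0.0 -0.0 29.3 24.9 1.2
-0.0 -0.0 -0.0 29.3 24.9 1.2
-0.0 -0.0 -0.0 29.2 24.9 1.2
-0.0 -0.0 -0.0 29.2 24.9 1.2
-0.0 -0.0 -0.0 29.2 24.9 1.2
```

View pics/s15.png

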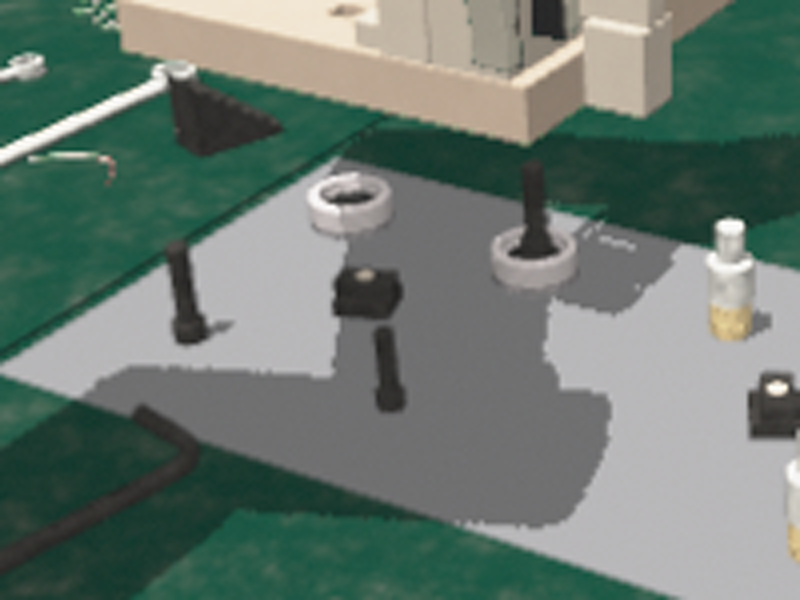

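Mid screw stands in the right mid holder (crop 535,230). Next the left mid screw.

Call:
{"api": "step_arm", "payload": {
  "deltas": [
    [0, 0, 0, 29, 25, 0, -0.1],
    [0, 0, 0, 29, 25, 0, -0.1],
    [0, 0, 0, 29, 25, 0, -0.1],
    [0, 0, 0, 29, 25, 0, -0.1],
    [0, 0, 0, 26, 20, 0, -0.1],
    [0, 0, 0, 0, 0, 0, -0.1],
    [0, 0, 0, 0, 0, 0, -0.1]
  ]
}}

```text
time_s: 14.4
tcp_pos: [0.4466, 0.1553, 0.1281]
eef_rot: [-179.7, -0.6, 179.6]
contact_force: [0.4, -0.2, 0.2]
gripper_width: 0.0393
```

```bash
python3 plan.py 0.451 0.158 0.022
python3 - <<'E'
from plant import r
import cv2,numpy as np
cv2.imwrite('pics/w16.png',r.capture('wrist')[:,:,::-1])
E
```

```text
t 14.4 tcp [0.4466 0.1553 0.1281] rot [-179.73   -0.58  179.64] w 0.0393 F [ 0.4 -0.2  0.2]
remaining [   4.4    2.7 -106.1] rotvec [-0.005 -0.01  -0.006] N 3
-0.002 -0.003 -0.002 -1.8 1.1 35.3
-0.002 -0.003 -0.002 -1.7 1.0 35.4
-0.002 -0.003 -0.002 -1.6 1.0 35.4
```

View pics/w16.png

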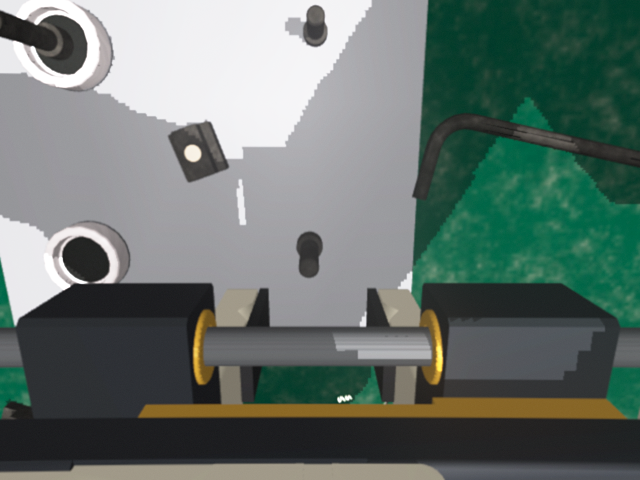

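Run:
```python
from plant import r
from h import *
i=r.camera_info('wrist')
print(p2w(i,(310,270),.057).round(4),p2w(i,(309.5,244),.010).round(4),'small',p2w(i,(316,30),.008).round(4),p2w(i,(316,12),.045).round(4),'hmL',p2w(i,(87,256),.02).round(4),p2w(i,(86,260),.012).round(4))
```

```text
[0.4517 0.1615 0.057 ] [0.4524 0.1586 0.01  ] small [0.4468 0.0253 0.008 ] [0.447  0.0247 0.045 ] hmL [0.5987 0.1625 0.02  ] [0.6042 0.1677 0.012 ]
```

Call:
{"api": "step_arm", "payload": {
  "deltas": [
    [-0.002, -0.005, -0.003, -3, 2, 30, -0.1],
    [-0.002, -0.005, -0.003, -1, 1, 30, -0.1],
    [0, 0, 0, 0, 0, 25, -0.1],
    [0, 0, 0, 0, 0, 10, -0.1],
    [0, 0, 0, 0, 0, 0, -0.1]
  ]
}}

```text
time_s: 14.95
tcp_pos: [0.4543, 0.1558, 0.0295]
eef_rot: [-180.0, 0.1, 179.7]
contact_force: [0.2, 0.5, -0.6]
gripper_width: 0.0395
```

```bash
python3 plan.py 0.4515 0.159 0.023
python3 - <<'E'
from plant import r
import cv2,numpy as np
cv2.imwrite('pics/w17.png',r.capture('wrist')[:,:,::-1][200:430,160:480])
E
```

```text
t 14.95 tcp [0.4543 0.1558 0.0295] rot [-1.7999e+02  9.0000e-02  1.7967e+02] w 0.0395 F [ 0.2  0.5 -0.6]
remaining [-2.8  3.2 -6.5] rotvec [-0.     0.001 -0.006] N 1
-0.0 0.001 -0.006 2.9 3.2 6.5
```

View pics/w17.png

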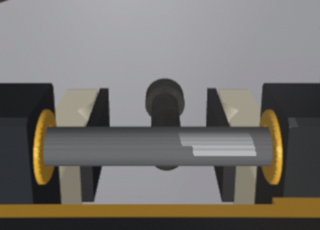

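Call:
{"api": "step_arm", "payload": {
  "deltas": [
    [0, 0, -0.004, 3, 3, 3, -0.1],
    [0, 0, 0, 0, 0, 3, -0.3],
    [0, 0, 0, 0, 0, 1, -0.5],
    [0, 0, 0, 0, 0, 0, -0.65],
    [0, 0, 0, 0, 0, 0, -0.65]
  ]
}}

```text
time_s: 15.5
tcp_pos: [0.4538, 0.1608, 0.0261]
eef_rot: [179.8, 0.4, 179.9]
contact_force: [-0.4, 0.1, 0.6]
gripper_width: 0.0169
```

```bash
python3 plan.py 0.4515 0.159 0.023
python3 - <<'E'
from plant import r
import cv2,numpy as np
cv2.imwrite('pics/w18.png',r.capture('wrist')[:,:,::-1][200:430,160:480])
E
```

```text
t 15.5 tcp [0.4538 0.1608 0.0261] rot [179.76   0.4  179.92] w 0.0169 F [-0.4  0.1  0.6]
remaining [-2.3 -1.8 -3.1] rotvec [ 0.004  0.007 -0.001] N 1
0.004 0.007 -0.001 2.3 -1.8 3.1
```

View pics/w18.png

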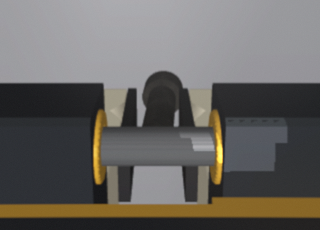

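Call:
{"api": "step_arm", "payload": {
  "deltas": [
    [0.004, 0.006, 0, 1.5, -1.5, 3, -0.65],
    [0, 0, 0, 0, 0, 0, -0.8],
    [0, 0, 0, 0, 0, 0, -1],
    [0, 0, 0, 0, 0, 0, -1],
    [0, 0, 0, 0, 0, 0, -1]
  ]
}}

```text
time_s: 16.05
tcp_pos: [0.4522, 0.1592, 0.023]
eef_rot: [180.0, 0.0, 179.9]
contact_force: [-0.2, 0.5, -0.2]
gripper_width: 0.0137
```

Call:
{"api": "step_arm", "payload": {
  "deltas": [
    [0, 0, 0, 0, 0, -10, -1],
    [0, 0, 0, 0, 0, -30, -1],
    [0, 0, 0, 0, 0, -30, -1],
    [0, 0, 0, 0, 0, -10, -1],
    [0, 0, 0, -30, 1, 0, -1],
    [0, 0, 0, -40, 1, 0, -1],
    [0, 0, 0, -40, 2, 0, -1],
    [0, 0, 0, -35, 1, 0, -1],
    [0, 0, 0, 0, 0, 0, -1],
    [0, 0, 0, 0, 0, 0, -1]
  ]
}}

```text
time_s: 17.05
tcp_pos: [0.6013, 0.1632, 0.1096]
eef_rot: [180.0, 0.1, 180.0]
contact_force: [-0.8, -0.7, -0.1]
gripper_width: 0.014
```

```bash
python3 plan.py 0.6 0.165 0.035
python3 - <<'E'
from plant import r
import cv2,numpy as np
cv2.imwrite('pics/w19.png',r.capture('wrist')[:,:,::-1])
E
```

```text
t 17.05 tcp [0.6013 0.1632 0.1096] rot [1.7996e+02 7.0000e-02 1.7999e+02] w 0.014 F [-0.8 -0.7 -0.1]
remaining [ -1.3   1.8 -74.6] rotvec [ 0.001  0.001 -0.   ] N 2
0.0 0.001 -0.0 0.7 0.9 37.3
0.0 0.001 -0.0 0.7 0.9 37.3
```

View pics/w19.png

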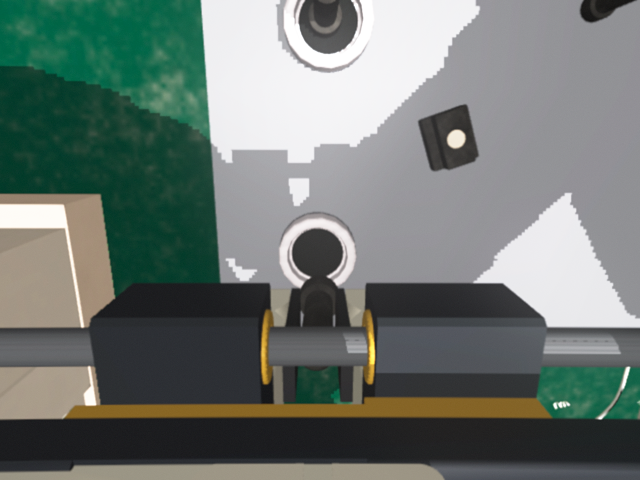

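Run:
```python
from plant import r
from h import *
i=r.camera_info('wrist')
print(p2w(i,(317.5,250),.02).round(4),p2w(i,(317,254),.012).round(4))
for z in (.02,.1,.2,.3): print(z,p2w(i,(103,196),z).round(3))
```

```text
[0.6027 0.1635 0.02  ] [0.6031 0.1685 0.012 ]
0.02 [0.73 0.13 0.02]
0.1 [0.689 0.118 0.1  ]
0.2 [0.638 0.102 0.2  ]
0.3 [0.586 0.086 0.3  ]
```

Call:
{"api": "step_arm", "payload": {
  "deltas": [
    [0, 0, 0, 0, 1, 22, -1],
    [0, 0, 0, 0, 1, 22, -1],
    [0, 0, 0, 0, 0, 10, -1],
    [0, 0, 0, 0, 0, 0, -1],
    [0, 0, 0, 0, 0, 0, -1]
  ]
}}

```text
time_s: 17.6
tcp_pos: [0.5985, 0.1657, 0.0566]
eef_rot: [179.9, 0.1, -179.9]
contact_force: [0.4, -0.6, -0.2]
gripper_width: 0.0141
```

```bash
python3 plan.py 0.6 0.166 0.035
python3 - <<'E'
from plant import r
import cv2,numpy as np
cv2.imwrite('pics/w20.png',r.capture('wrist')[:,:,::-1])
E
```

```text
t 17.6 tcp [0.5985 0.1657 0.0566] rot [ 1.7991e+02  1.5000e-01 -1.7987e+02] w 0.0141 F [ 0.4 -0.6 -0.2]
remaining [  1.5   0.3 -21.6] rotvec [0.002 0.003 0.002] N 1
0.002 0.003 0.002 -1.4 0.3 21.6
```

View pics/w20.png

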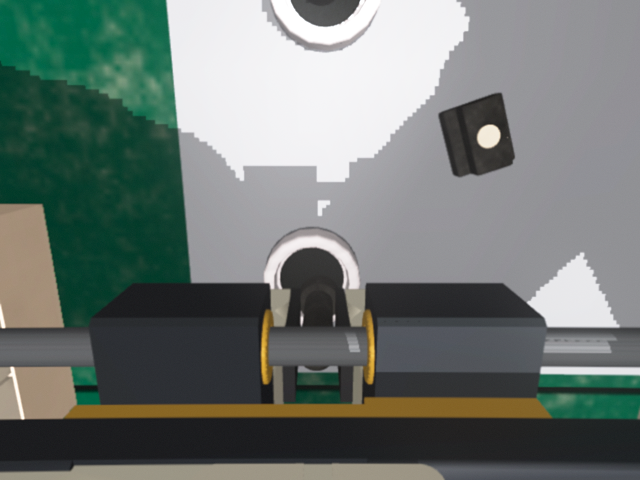

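Call:
{"api": "step_arm", "payload": {
  "deltas": [
    [0.002, 0.002, 0, -3, 0, 9, -1],
    [0, 0, 0, 0, 0, 7, -1],
    [0, 0, 0, 0, 0, 2, -1],
    [0, 0, 0, 0, 0, 1, -1]
  ]
}}

```text
time_s: 18.05
tcp_pos: [0.6031, 0.1665, 0.0386]
eef_rot: [179.9, 0.2, -179.9]
contact_force: [-0.1, -0.8, 0.2]
gripper_width: 0.0139
```

```bash
python3 plan.py 0.601 0.166 0.035
python3 - <<'E'
from plant import r
import cv2,numpy as np
cv2.imwrite('pics/w21.png',r.capture('wrist')[:,:,::-1][200:430,160:480])
E
```

```text
t 18.05 tcp [0.6031 0.1665 0.0386] rot [ 179.91    0.23 -179.86] w 0.0139 F [-0.1 -0.8  0.2]
remaining [-2.1 -0.5 -3.6] rotvec [0.001 0.004 0.002] N 1
0.001 0.004 0.002 2.1 -0.5 3.6
```

View pics/w21.png

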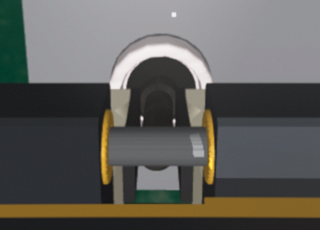

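Call:
{"api": "step_arm", "payload": {
  "deltas": [
    [0, 0.003, 0, 0.5, 0, 2, -1],
    [0, 0, 0, 0, 0, 1, -1],
    [0, 0, 0, 0, 0, 1, -1]
  ]
}}

```text
time_s: 18.4
tcp_pos: [0.6029, 0.1665, 0.0349]
eef_rot: [179.9, 0.1, -179.8]
contact_force: [-2.7, 0.3, 10.6]
gripper_width: 0.0142
```

Call:
{"api": "step_arm", "payload": {
  "deltas": [
    [0, 0, 0, 0, 0, -0.5, -0.5],
    [0, 0, 0, 0, 0, 0, -0.3],
    [0, 0, 0, 0, 0, 0, -0.1],
    [0, 0, 0, 0, 0, 0, -0.1],
    [0, 0, 0, 0, 0, -20, -0.1],
    [0, 0, 0, 0, 0, -40, -0.1],
    [0, 0, 0, 0, 0, -40, -0.1],
    [0, 0, 0, 0, 0, 0, -0.1]
  ]
}}

```text
time_s: 19.2
tcp_pos: [0.6023, 0.1658, 0.1374]
eef_rot: [-180.0, -0.1, -179.8]
contact_force: [0.8, 0.5, 1.1]
gripper_width: 0.0393
```

```bash
python3 plan.py 0.446 0.0255 0.13
python3 - <<'E'
from plant import r
import cv2,numpy as np
s=r.capture('scene')[:,:,::-1]
cv2.imwrite('pics/s22.png',cv2.resize(s[150:300,140:340],(800,600),interpolation=cv2.INTER_CUBIC))
E
```

```text
t 19.2 tcp [0.6023 0.1658 0.1374] rot [-1.7996e+02 -7.0000e-02 -1.7984e+02] w 0.0393 F [0.8 0.5 1.1]
remaining [-156.3 -140.3   -7.4] rotvec [-0.001 -0.001  0.003] N 5
-0.0 -0.0 0.001 31.3 -28.0 1.5
-0.0 -0.0 0.001 31.3 -28.0 1.5
-0.0 -0.0 0.001 31.3 -28.0 1.5
-0.0 -0.0 0.001 31.3 -28.0 1.5
-0.0 -0.0 0.001 31.3 -28.1 1.5
```

View pics/s22.png

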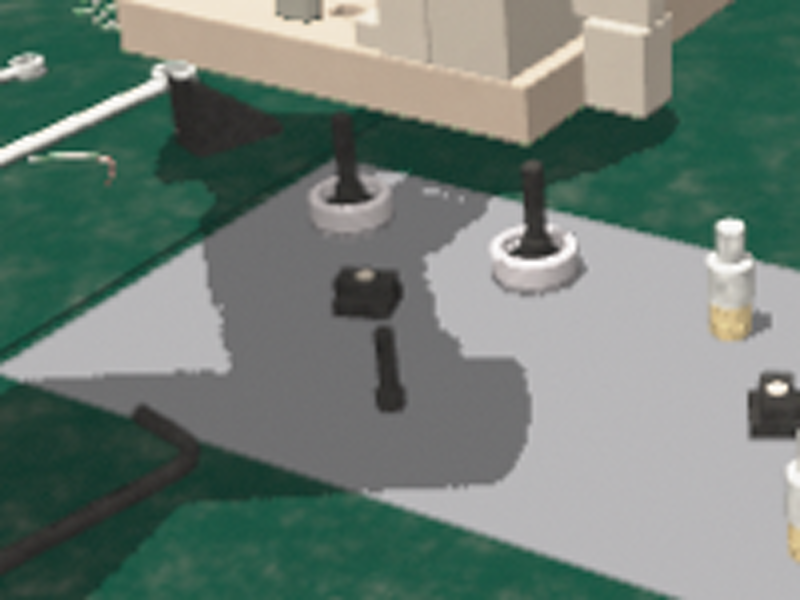

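Both mids in. Now the small screw.

Call:
{"api": "step_arm", "payload": {
  "deltas": [
    [0, 0, 0, 31, -28, 0, -0.1],
    [0, 0, 0, 31, -28, 0, -0.1],
    [0, 0, 0, 31, -28, 0, -0.1],
    [0, 0, 0, 31, -28, 0, -0.1],
    [0, 0, 0, 28, -24, 0, -0.1],
    [0, 0, 0, 0, 0, 0, -0.1],
    [0, 0, 0, 0, 0, 0, -0.1]
  ]
}}

```text
time_s: 19.95
tcp_pos: [0.4392, 0.0232, 0.1287]
eef_rot: [-179.8, -0.7, -179.9]
contact_force: [0.4, -0.3, 0.3]
gripper_width: 0.0398
```

```bash
python3 plan.py 0.446 0.0255 0.016
python3 - <<'E'
from plant import r
import cv2,numpy as np
cv2.imwrite('pics/w23.png',r.capture('wrist')[:,:,::-1])
E
```

```text
t 19.95 tcp [0.4392 0.0232 0.1287] rot [-179.79   -0.72 -179.94] w 0.0398 F [ 0.4 -0.3  0.3]
remaining [   6.8    2.3 -112.7] rotvec [-0.004 -0.013  0.001] N 3
-0.001 -0.004 0.0 -2.7 0.9 37.5
-0.001 -0.004 0.0 -2.6 0.9 37.5
-0.001 -0.004 0.0 -2.4 0.8 37.6
```

View pics/w23.png

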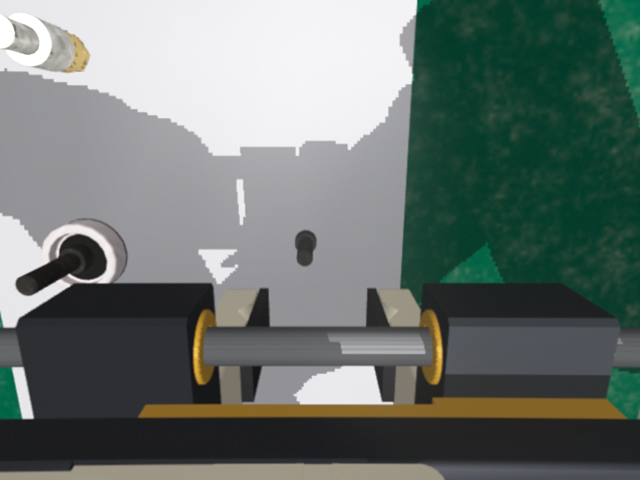

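Run:
```python
from plant import r
from h import *
i=r.camera_info('wrist')
print(p2w(i,(305.5,258),.045).round(4),p2w(i,(306,240),.008).round(4))
```

```text
[0.4465 0.0264 0.045 ] [0.4466 0.0247 0.008 ]
```

Call:
{"api": "step_arm", "payload": {
  "deltas": [
    [-0.002, -0.006, 0, -4, 2, 30, -0.1],
    [-0.002, -0.006, 0, -2, 0, 30, -0.1],
    [0, 0, 0, 0, 0, 25, -0.1],
    [0, 0, 0, 0, 0, 10, -0.1],
    [0, 0, 0, 0, 0, 0, -0.1]
  ]
}}

```text
time_s: 20.5
tcp_pos: [0.4489, 0.0283, 0.0293]
eef_rot: [180.0, 0.1, -179.8]
contact_force: [-0.3, 0.1, 0.3]
gripper_width: 0.0394
```

```bash
python3 plan.py 0.447 0.0255 0.016
python3 - <<'E'
from plant import r
import cv2,numpy as np
cv2.imwrite('pics/w24.png',r.capture('wrist')[:,:,::-1][200:430,160:480])
E
```

```text
t 20.5 tcp [0.4489 0.0283 0.0293] rot [ 1.7995e+02  7.0000e-02 -1.7983e+02] w 0.0394 F [-0.3  0.1  0.3]
remaining [ -1.9  -2.8 -13.3] rotvec [0.001 0.001 0.003] N 1
0.001 0.001 0.003 2.0 -2.8 13.3
```

View pics/w24.png

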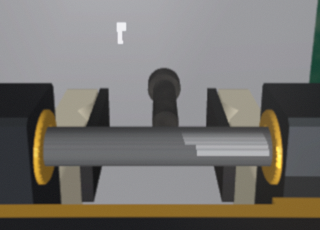

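Call:
{"api": "step_arm", "payload": {
  "deltas": [
    [0, 0, 0.002, 2, -3, 6, -0.1],
    [0, 0, 0, 0, 0, 5, -0.3],
    [0, 0, 0, 0, 0, 2, -0.5],
    [0, 0, 0, 0, 0, 0, -0.65],
    [0, 0, 0, 0, 0, 0, -0.7]
  ]
}}

```text
time_s: 21.05
tcp_pos: [0.4492, 0.0265, 0.0174]
eef_rot: [179.9, 0.3, -179.9]
contact_force: [0.0, 0.5, 0.1]
gripper_width: 0.0148
```

```bash
python3 plan.py 0.447 0.0255 0.017
python3 - <<'E'
from plant import r
import cv2,numpy as np
cv2.imwrite('pics/w25.png',r.capture('wrist')[:,:,::-1][200:430,160:480])
E
```

```text
t 21.05 tcp [0.4492 0.0265 0.0174] rot [ 179.86    0.28 -179.9 ] w 0.0148 F [0.  0.5 0.1]
remaining [-2.2 -1.  -0.4] rotvec [0.002 0.005 0.002] N 1
0.002 0.005 0.002 2.2 -1.0 0.4
```

View pics/w25.png

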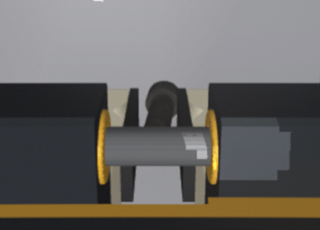

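Call:
{"api": "step_arm", "payload": {
  "deltas": [
    [0.002, 0.004, 0.002, 1.5, -1, 0, -0.75],
    [0, 0, 0, 0, 0, 0, -0.85],
    [0, 0, 0, 0, 0, 0, -1],
    [0, 0, 0, 0, 0, 0, -1],
    [0, 0, 0, 0, 0, 0, -1]
  ]
}}

```text
time_s: 21.6
tcp_pos: [0.4479, 0.0256, 0.0182]
eef_rot: [179.9, 0.1, 180.0]
contact_force: [0.3, 0.5, -0.5]
gripper_width: 0.0115
```

Call:
{"api": "step_arm", "payload": {
  "deltas": [
    [0, 0, 0, 0, 0, -10, -1],
    [0, 0, 0, 0, 0, -30, -1],
    [0, 0, 0, 0, 0, -35, -1],
    [0, 0, 0, 0, 0, -35, -1],
    [0, 0, 0, 0, 0, 0, -1]
  ]
}}

```text
time_s: 22.1
tcp_pos: [0.447, 0.0248, 0.1341]
eef_rot: [-179.9, -0.0, 180.0]
contact_force: [0.5, -0.5, -1.5]
gripper_width: 0.0117
```

```bash
python3 plan.py 0.594 -0.350 0.13
```

```text
t 22.1 tcp [0.447  0.0248 0.1341] rot [-1.7994e+02 -3.0000e-02  1.8000e+02] w 0.0117 F [ 0.5 -0.5 -1.5]
remaining [ 147.  -374.8   -4.1] rotvec [-0.001 -0.    -0.   ] N 9
-0.0 -0.0 -0.0 -16.3 -41.6 0.5
-0.0 -0.0 -0.0 -16.3 -41.6 0.5
-0.0 -0.0 -0.0 -16.3 -41.6 0.5
-0.0 -0.0 -0.0 -16.3 -41.6 0.5
-0.0 -0.0 -0.0 -16.3 -41.6 0.5
-0.0 -0.0 -0.0 -16.3 -41.6 0.5
-0.0 -0.0 -0.0 -16.3 -41.6 0.5
-0.0 -0.0 -0.0 -16.3 -41.6 0.5
-0.0 -0.0 -0.0 -16.3 -41.6 0.5
```

Call:
{"api": "step_arm", "payload": {
  "deltas": [
    [0, 0, 0, -10, -35, 0, -1],
    [0, 0, 0, -10, -40, 0, -1],
    [0, 0, 0, -10, -40, 0, -1],
    [0, 0, 0, -14, -40, 0, -1],
    [0, 0, 0, -16, -40, 0, -1],
    [0, 0, 0, -18, -40, 0, -1],
    [0, 0, 0, -20, -40, 0, -1],
    [0, 0, 0, -20, -40, 0, -1],
    [0, 0, 0, -20, -35, 0, -1],
    [0, 0, 0, 0, 0, 0, -1]
  ]
}}

```text
time_s: 23.1
tcp_pos: [0.5911, -0.3375, 0.1392]
eef_rot: [179.9, 0.4, -179.6]
contact_force: [-0.7, 0.3, -0.9]
gripper_width: 0.0116
```

```bash
python3 plan.py 0.594 -0.350 0.13
python3 - <<'E'
from plant import r
import cv2,numpy as np
cv2.imwrite('pics/w26.png',r.capture('wrist')[:,:,::-1])
E
```

```text
t 23.1 tcp [ 0.5911 -0.3375  0.1392] rot [ 179.88    0.41 -179.61] w 0.0116 F [-0.7  0.3 -0.9]
remaining [  2.9 -12.5  -9.2] rotvec [0.002 0.007 0.007] N 1
0.002 0.007 0.007 -2.8 -12.5 9.2
```

View pics/w26.png

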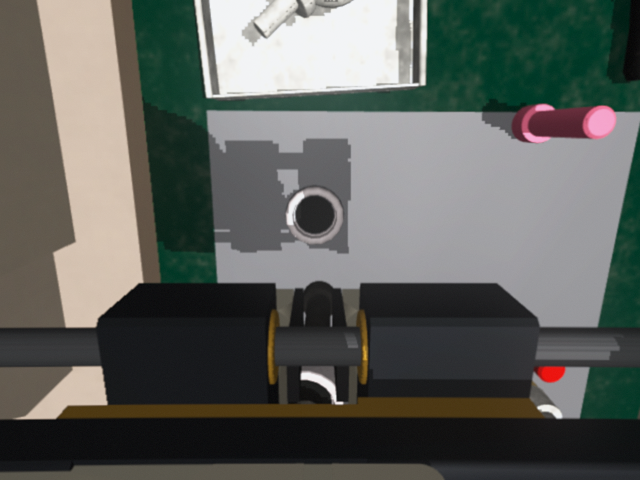

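Run:
```python
from plant import r
from h import *
i=r.camera_info('wrist')
print(p2w(i,(314.5,215),.012).round(4),p2w(i,(315,215),.004).round(4))
```

```text
[ 0.5943 -0.3496  0.012 ] [ 0.594 -0.348  0.004]
```

Call:
{"api": "step_arm", "payload": {
  "deltas": [
    [0.002, 0.006, 0.006, -2, -8, 20, -1],
    [0, 0, 0, -1, -4, 25, -1],
    [0, 0, 0, 0, 0, 25, -1],
    [0, 0, 0, 0, 0, 10, -1],
    [0, 0, 0, 0, 0, 0, -1]
  ]
}}

```text
time_s: 23.65
tcp_pos: [0.5917, -0.3455, 0.0585]
eef_rot: [179.9, 0.0, -179.9]
contact_force: [-0.6, -0.3, 0.0]
gripper_width: 0.0113
```

```bash
python3 plan.py 0.594 -0.351 0.0222
python3 - <<'E'
from plant import r
import cv2,numpy as np
cv2.imwrite('pics/w27.png',r.capture('wrist')[:,:,::-1])
E
```

```text
t 23.65 tcp [ 0.5917 -0.3455  0.0585] rot [ 1.7990e+02  2.0000e-02 -1.7995e+02] w 0.0113 F [-0.6 -0.3  0. ]
remaining [  2.3  -5.5 -36.3] rotvec [0.002 0.    0.001] N 1
0.002 0.0 0.001 -2.3 -5.6 36.3
```

View pics/w27.png

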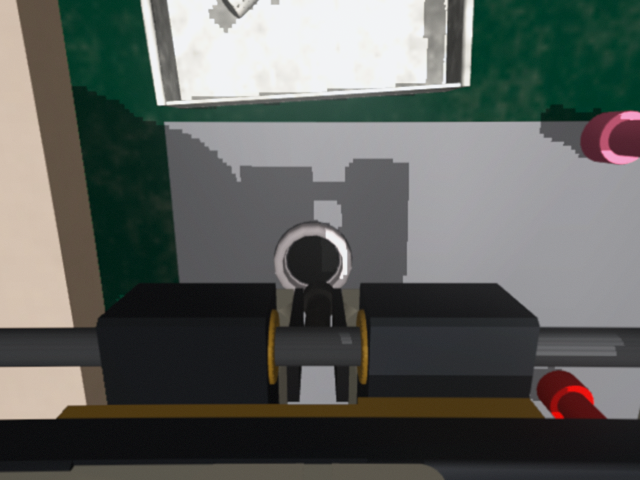

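Call:
{"api": "step_arm", "payload": {
  "deltas": [
    [0.002, 0, 0, -2, -3, 10, -1],
    [0, 0, 0, 0, -2, 10, -1],
    [0, 0, 0, 0, 0, 4, -1],
    [0, 0, 0, 0, 0, 0, -1]
  ]
}}

```text
time_s: 24.1
tcp_pos: [0.5964, -0.3509, 0.0374]
eef_rot: [-179.9, 0.4, -179.9]
contact_force: [-0.3, -0.3, 0.5]
gripper_width: 0.0117
```

```bash
python3 plan.py 0.594 -0.350 0.0222
python3 - <<'E'
from plant import r
import cv2,numpy as np
from h import *
i=r.camera_info('wrist')
im=r.capture('wrist')[:,:,::-1]
cv2.imwrite('pics/w28.png',cv2.resize(im[200:400,180:460],(800,571)))
E
```

```text
t 24.1 tcp [ 0.5964 -0.3509  0.0374] rot [-179.85    0.36 -179.85] w 0.0117 F [-0.3 -0.3  0.5]
remaining [ -2.4   0.9 -15.2] rotvec [-0.003  0.006  0.003] N 1
-0.003 0.006 0.003 2.5 0.9 15.2
```

View pics/w28.png

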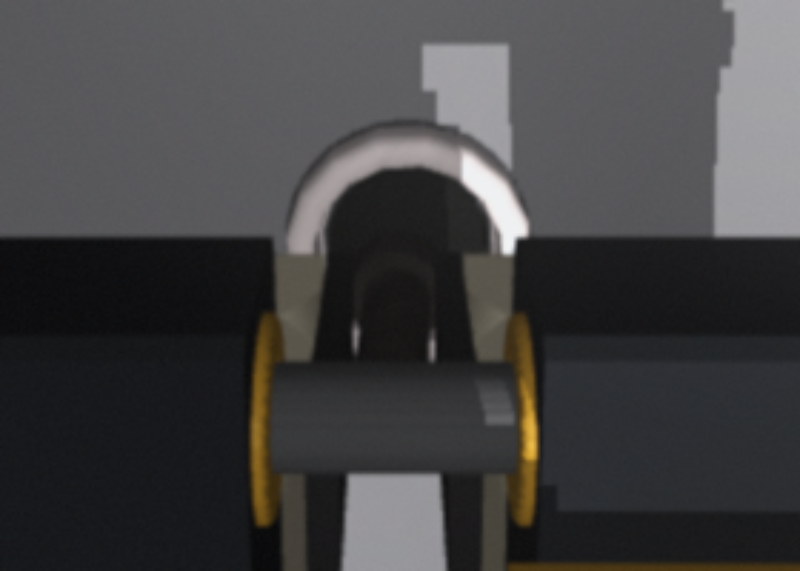

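Call:
{"api": "step_arm", "payload": {
  "deltas": [
    [-0.003, 0.005, 0.002, 2, 0, 5, -1],
    [0, 0, 0, 0, 0, 5, -1],
    [0, 0, 0, 0, 0, 2, -1],
    [0, 0, 0, 0, 0, 1, -1]
  ]
}}

```text
time_s: 24.55
tcp_pos: [0.5948, -0.3512, 0.0245]
eef_rot: [180.0, 0.1, -180.0]
contact_force: [-0.1, 0.3, -0.1]
gripper_width: 0.0116
```

```bash
python3 plan.py 0.594 -0.350 0.0222
python3 - <<'E'
from plant import r
import cv2,numpy as np
im=r.capture('wrist')[:,:,::-1]
cv2.imwrite('pics/w29.png',cv2.resize(im[200:400,180:460],(800,571)))
s=r.capture('scene')[:,:,::-1]
cv2.imwrite('pics/s29.png',cv2.resize(s[180:300,360:520],(800,600),interpolation=cv2.INTER_CUBIC))
E
```

```text
t 24.55 tcp [ 0.5948 -0.3512  0.0245] rot [ 1.7999e+02  1.4000e-01 -1.7998e+02] w 0.0116 F [-0.1  0.3 -0.1]
remaining [-0.8  1.2 -2.3] rotvec [0.    0.002 0.   ] N 1
0.0 0.002 0.0 0.8 1.2 2.3
```

View pics/w29.png

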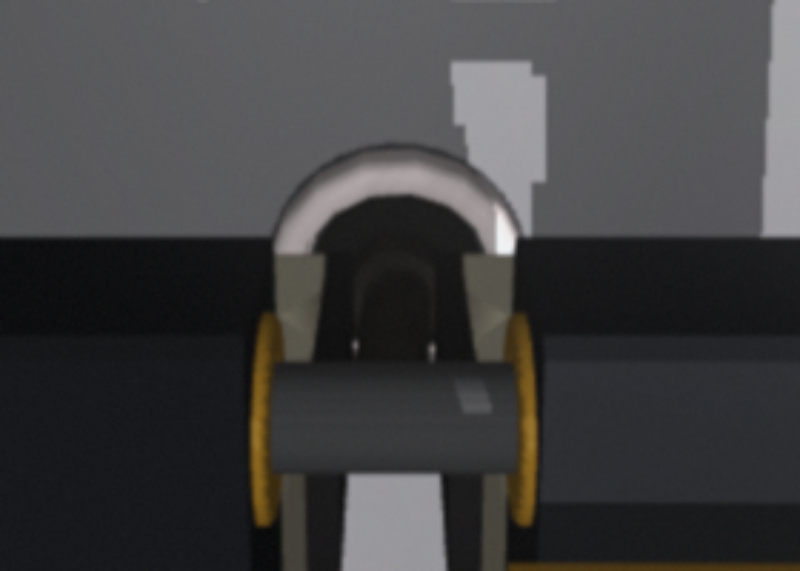

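View pics/s29.png

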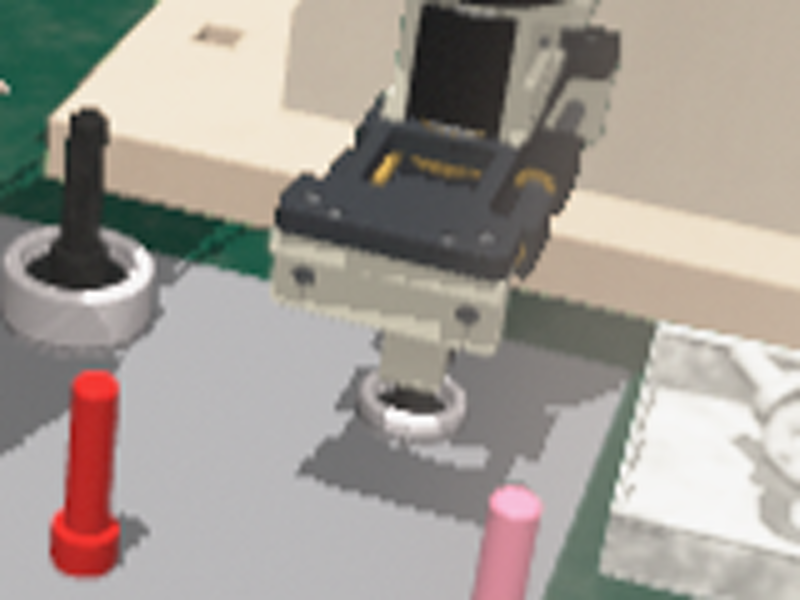

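Call:
{"api": "step_arm", "payload": {
  "deltas": [
    [0, 0, 0, 0, 0, 1, -1],
    [0, 0, 0, 0, 0, 1, -1]
  ]
}}

```text
time_s: 24.85
tcp_pos: [0.5951, -0.3513, 0.0229]
eef_rot: [-180.0, 0.2, -180.0]
contact_force: [-0.8, 0.4, -0.2]
gripper_width: 0.0112
```

Call:
{"api": "step_arm", "payload": {
  "deltas": [
    [0, 0, 0, 0, 0, 1, -1]
  ]
}}

```text
time_s: 24.95
tcp_pos: [0.5952, -0.3513, 0.0219]
eef_rot: [-180.0, 0.2, -180.0]
contact_force: [0.1, -0.0, -0.3]
gripper_width: 0.0114
```

Call:
{"api": "step_arm", "payload": {
  "deltas": [
    [0, 0, 0, 0, 0, 1, -1]
  ]
}}

```text
time_s: 25.05
tcp_pos: [0.5954, -0.3514, 0.0214]
eef_rot: [-180.0, 0.2, -180.0]
contact_force: [-2.3, 1.2, 8.0]
gripper_width: 0.0113
```

Call:
{"api": "step_arm", "payload": {
  "deltas": [
    [0, 0, 0, 0, 0, -0.5, -0.5],
    [0, 0, 0, 0, 0, 0, -0.3],
    [0, 0, 0, 0, 0, 0, -0.1],
    [0, 0, 0, 0, 0, 0, -0.1],
    [0, 0, 0, 0, 0, -20, -0.1],
    [0, 0, 0, 0, 0, -40, -0.1],
    [0, 0, 0, 0, 0, -40, -0.1],
    [0, 0, 0, 0, 0, -40, -0.1],
    [0, 0, 0, 0, 0, 0, -0.1],
    [0, 0, 0, 0, 0, 0, -0.1]
  ]
}}

```text
time_s: 26.05
tcp_pos: [0.594, -0.3512, 0.1653]
eef_rot: [180.0, 0.0, -180.0]
contact_force: [-0.4, -0.1, -1.6]
gripper_width: 0.0394
```

```bash
python3 plan.py 0.594 -0.350 0.16
python3 - <<'E'
from plant import r
import cv2,numpy as np
s=r.capture('scene')[:,:,::-1]
cv2.imwrite('pics/s30.png',cv2.resize(s[150:330,140:500],(800,400),interpolation=cv2.INTER_CUBIC))
cv2.imwrite('pics/w30.png',r.capture('wrist')[:,:,::-1])
t=r.capture('top')[:,:,::-1]
cv2.imwrite('pics/t30.png',cv2.resize(t[150:330,100:500],(800,360),interpolation=cv2.INTER_CUBIC))
E
```

```text
t 26.05 tcp [ 0.594  -0.3512  0.1653] rot [ 1.7998e+02  2.0000e-02 -1.7998e+02] w 0.0394 F [-0.4 -0.1 -1.6]
remaining [ 0.   1.2 -5.3] rotvec [0. 0. 0.] N 1
0.0 0.0 0.0 -0.0 1.2 5.3
```

View pics/s30.png

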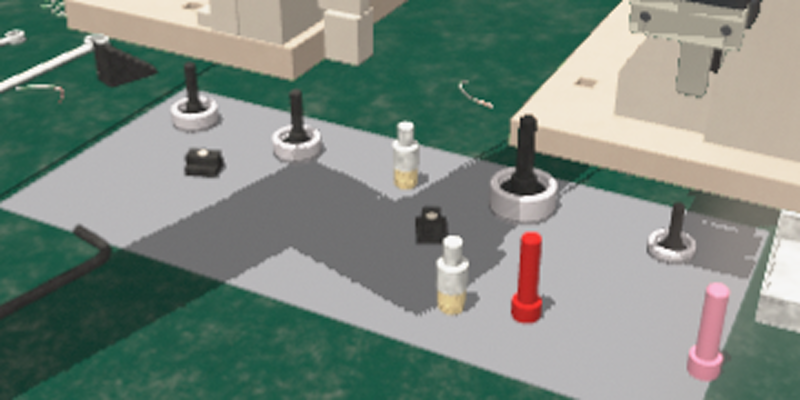

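View pics/w30.png

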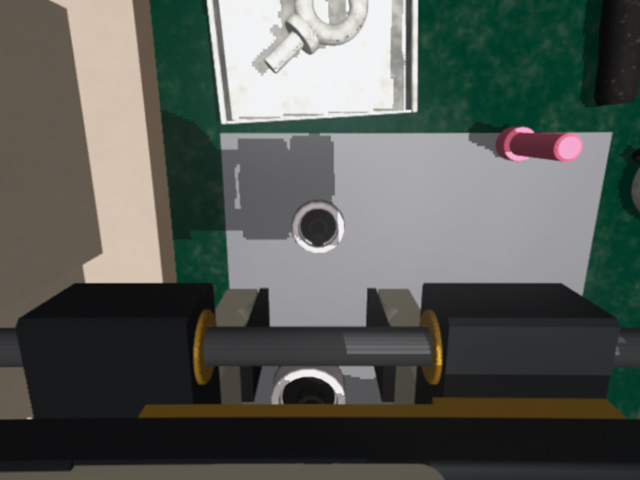

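View pics/t30.png

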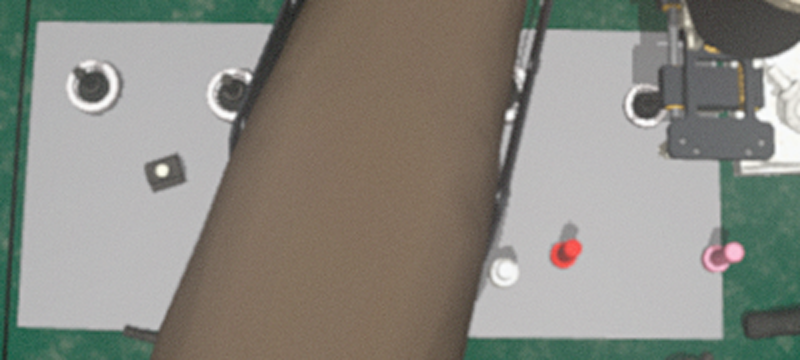

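All four screws stand upright in their pockets, the couplers and lookalikes haven't moved, and the gripper is clear. Handing in.

```bash
python3 -c "
from plant import r
print(r.close_job())"
```

```text
the job is handed in; nothing more can be done
None
```

All four black screws are standing head down in the pockets of their holders. I placed the large one first, then the two mid screws (one in each mid holder), then the small one. The job was handed in at about 26 s of the allowed 104 s.

The last scene picture shows all four screws upright in their pockets. It also shows both couplers, the red and pink screws and the two small black blocks where they were at the start. The last wrist picture shows the small screw seated in its holder. The gripper is open and about 0.14 m above it, touching nothing.

- **Forces:** each screw was lowered until a light contact of 8–11 N before I let go. The highest force I read was about 25 N, from pressing the large screw down slightly while gripping it.
- **Position estimates:** the camera views disagreed by up to about 5–8 mm on some positions, so I corrected the position at each holder from close-up wrist pictures before lowering.
- **Gripper width:** it read about 1.5–2 mm more than each shank's thickness. I took this as a reading offset; every screw held while carried.
- **Hidden in the last top view:** the arm covered the large holder, most of one mid holder and coupler A, so the final check on those rests on the scene picture.

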